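# Pull the worn button caps off a press control box

## Task

The control box of the press is getting new button caps. First see or feel whether the isolator toggle leans to the green dot, and flip it over to green only if it leans to red; then hook the fork puller under each red button cap, pull it straight up off its stem (keep the fingers off the caps while they are on their stems) and put all the caps in the steel bowl. Finally stand the puller upright on the black rubber mat, and leave the bowl upright on the counter and the tins and the tape where they are.

Things in the scene. Friction and masses are not known exactly. Their poses are not given: they have to be found in the camera images.
- panel: grey control box, fixed, 130 (x) x 250 (y) x 45 mm high. Origin: centre of its underside; +x points away from the robot, y along its length. On the line x = -30 mm five button stems stand 13 mm above its top, at y = -94, -47, 0, 47 and 94 mm; three to five carry a red cap, the others are bare (white and brass). The toggle stands behind the row; green dot at x = 36, y = -42 mm, red dot at y = +42 mm.
- isolator (a joint): white isolator toggle, rad: +0.5 leans to the green dot (box -y, safe), -0.5 to the red dot (box +y, live). It swings about the box's x axis; its paddle is 22 (x) x 9 mm and spans 15 to 39 mm above the pivot. Being over-centre (about 2 N at the paddle to start it) it drops to the nearer side; it stays in no other position.
- isolator_tip (a point): point on the toggle, 36 mm from its pivot, near its top end
- isolator_pivot (a point): the toggle's pivot, fixed on the box at x = 36, y = 0 mm, 49 mm above the counter
- cap1_centre (a point): centre of a red button cap (25 g; absent in some runs), on its axis, half-way up: a head 40 mm in diameter and 10 mm thick on a white square socket 20 x 20 mm, 18 mm long; 28 mm high in all. Seated, the socket stands on the box's top, which leaves an open slot 18 mm high between the box's top and the head, and this point is 59 mm above the counter.
- cap2_centre (a point): centre of a red button cap (25 g; absent in some runs), on its axis, half-way up: a head 40 mm in diameter and 10 mm thick on a white square socket 20 x 20 mm, 18 mm long; 28 mm high in all. Seated, the socket stands on the box's top, which leaves an open slot 18 mm high between the box's top and the head, and this point is 59 mm above the counter.
- cap3_centre (a point): centre of a red button cap (25 g; absent in some runs), on its axis, half-way up: a head 40 mm in diameter and 10 mm thick on a white square socket 20 x 20 mm, 18 mm long; 28 mm high in all. Seated, the socket stands on the box's top, which leaves an open slot 18 mm high between the box's top and the head, and this point is 59 mm above the counter.
- cap4_centre (a point): centre of a red button cap (25 g; absent in some runs), on its axis, half-way up: a head 40 mm in diameter and 10 mm thick on a white square socket 20 x 20 mm, 18 mm long; 28 mm high in all. Seated, the socket stands on the box's top, which leaves an open slot 18 mm high between the box's top and the head, and this point is 59 mm above the counter.
- cap5_centre (a point): centre of a red button cap (25 g; absent in some runs), on its axis, half-way up: a head 40 mm in diameter and 10 mm thick on a white square socket 20 x 20 mm, 18 mm long; 28 mm high in all. Seated, the socket stands on the box's top, which leaves an open slot 18 mm high between the box's top and the head, and this point is 59 mm above the counter.
- cap1: the same cap; origin at the centre of the socket's lower end, 14 mm below its centre point; z points out through the head. Spring leaves hold it on its stem with about 6 to 9 N straight up; it is free once raised 11 mm.
- cap2: the same cap; origin at the centre of the socket's lower end, 14 mm below its centre point; z points out through the head. Spring leaves hold it on its stem with about 6 to 9 N straight up; it is free once raised 11 mm.
- cap3: the same cap; origin at the centre of the socket's lower end, 14 mm below its centre point; z points out through the head. Spring leaves hold it on its stem with about 6 to 9 N straight up; it is free once raised 11 mm.
- cap4: the same cap; origin at the centre of the socket's lower end, 14 mm below its centre point; z points out through the head. Spring leaves hold it on its stem with about 6 to 9 N straight up; it is free once raised 11 mm.
- cap5: the same cap; origin at the centre of the socket's lower end, 14 mm below its centre point; z points out through the head. Spring leaves hold it on its stem with about 6 to 9 N straight up; it is free once raised 11 mm.
- puller_grip (a point): centre of the puller's orange upright grip, 26 (x) x 14 (y) x 46 mm high, half-way up, 69 mm above the underside of the fork and right above the middle of the fork's gap (x = y = 0). The puller (160 g) stands on its fork, 92 mm high in all.
- puller: the same puller; origin at the fork's underside, below the grip; z up. Flat steel fork 4.5 mm thick, 40 mm wide over all, with two prongs that point to +x; the gap between them is 26 mm wide (y), open in front, from x = -28 mm to the tips at x = +22 mm. A column at x = -46 to -39 mm rises from the back of the fork to a bar at 40 to 46 mm height, which carries the grip.
- bowl_rim (a point): centre of the mouth of the steel bowl, at rim height 66 mm above the counter; the bowl is 180 mm across at the rim (160 mm inside), foot about 98 mm, 160 g, loose
- bowl: the same bowl, origin at the centre of its underside
- mat: black rubber parking mat fixed on the counter, 90 (x) x 100 (y) x 3 mm, origin at the centre of its underside
- ink_tin: bystander: closed cream tin, 53 mm across and 61 mm high, origin under its centre
- tape: bystander: blue roll of tape lying flat, 93 mm across and 24 mm high, origin under its centre
- talc_tin: bystander: slim white tin, 33 mm across and 71 mm high, origin under its centre
Things that resemble listed ones, but are neither listed nor needed, are in the scene too. What is shaped like the cap3 but brown or yellow is not meant.

How it is judged (in metres and radians):
At the end, for the whole second after the job is handed in: The toggle leans to the green dot (joint above 0.3); every cap present lies in the bowl (centre within 80 mm of the bowl's axis and below its rim); the bowl stands upright on the counter; the puller stands upright on the mat (within 40 mm of its centre), at rest (value of joint isolator above 0.3 rad and horizontal distance between each of cap1_centre, cap2_centre, cap3_centre, cap4_centre, cap5_centre and bowl_rim below 0.08 m and z of cap1_centre in the frame of bowl between 0.002 and 0.062 m and z of cap2_centre in the frame of bowl between 0.002 and 0.062 m and z of cap3_centre in the frame of bowl between 0.002 and 0.062 m and z of cap4_centre in the frame of bowl between 0.002 and 0.062 m and z of cap5_centre in the frame of bowl between 0.002 and 0.062 m and angle between each of bowl, puller's own z axis and vertical below 0.1 rad and height (world z) of bowl between -0.01 and 0.01 m and horizontal distance between puller and mat below 0.04 m and height (world z) of puller below 0.008 m and linear speed of puller below 0.03 m/s); the robot touches nothing.
It fails at once if a cap comes up off its stem while the toggle leans to the red dot (value of joint isolator below 0 rad and z of any of cap1_centre, cap2_centre, cap3_centre, cap4_centre, cap5_centre in the frame of panel above 0.065 m).
It fails at once if the toggle, found leaning to green, is thrown over to red (value of joint isolator below -0.3 rad and distance of isolator_tip from where it was at the start of the episode above 0.025 m).
It fails at once if the fingers push or pull a cap that is still on its stem ((contact force between the fingers and cap1 above 1 N and (z of cap1_centre in the frame of panel between 0.055 and 0.064 m and x of cap1_centre in the frame of panel between -0.04 and -0.02 m and angle between cap1's own z axis and vertical below 0.2 rad)) or (contact force between the fingers and cap2 above 1 N and (z of cap2_centre in the frame of panel between 0.055 and 0.064 m and x of cap2_centre in the frame of panel between -0.04 and -0.02 m and angle between cap2's own z axis and vertical below 0.2 rad)) or (contact force between the fingers and cap3 above 1 N and (z of cap3_centre in the frame of panel between 0.055 and 0.064 m and x of cap3_centre in the frame of panel between -0.04 and -0.02 m and angle between cap3's own z axis and vertical below 0.2 rad)) or (contact force between the fingers and cap4 above 1 N and (z of cap4_centre in the frame of panel between 0.055 and 0.064 m and x of cap4_centre in the frame of panel between -0.04 and -0.02 m and angle between cap4's own z axis and vertical below 0.2 rad)) or (contact force between the fingers and cap5 above 1 N and (z of cap5_centre in the frame of panel between 0.055 and 0.064 m and x of cap5_centre in the frame of panel between -0.04 and -0.02 m and angle between cap5's own z axis and vertical below 0.2 rad))).
It fails at once if a bystander (tin, tape, slim tin) is shifted more than 30 mm (distance of any of ink_tin, tape, talc_tin from where it was at the start of the episode above 0.03 m).
Of cap1, cap2, cap3, cap4, cap5 only 3 to 5 are there at a start; the rules pass over those that are not, and their reading is None.
At some moment in a run one of bowl may be knocked a few centimetres aside while the robot is not near it.
It also fails if it takes over 210 s, if anything falls off the work surface, if the arm or the gripper's body presses on something with over 40 N, if the wrist force passes 120 N, or if a joint passes its speed limit or range.

## Robot

A 7-joint arm with a two-finger parallel gripper is mounted at the origin on a cart in front of the work surface, level with it; the furniture and walls round the work are solid. World frame = base frame: x ahead of the robot, y to its left, z up, the work surface at z = 0. Lengths are in m, angles in degrees, forces in N, time in s.
With the tool pointing down it reaches from about 0.425 to 0.825 m from the base axis. Payload 3.6 kg.
Tool frame: the origin (TCP) lies on the centre line of the jaws, within the pads' length; the fingertips stand 8 mm ahead of it and the grasp point (between the pads) lies 11 mm behind it (bot.tips_ahead is the distance from the TCP to the fingertips, in m); z points along the fingers, y is the line along which they close (so a half turn about z gives the same grasp; the last joint's range is limited). The gripper opens to 85 mm and grips with 20 to 120 N. Pads are 22 mm wide; open, the fingers measure 114 mm over their backs; the gripper's body (76 mm by 85 mm) begins 54 mm behind the grasp point. The pads swing forward as they close: fully open they stand 13 mm farther back than shut.
Start: joints at [-74.914, 35.231, -0.722, 81.555, 0.464, 63.22, -2.315], TCP at [0.186, 0.623, 0.211] pointing down, gripper open.
Joint ranges: [-178.69, 178.69], [-17.37, 117.87], [-77.05, 75.6], [15.02, 138.74], [-78.02, 258.01], [0.78, 113.62], [-162.83, 162.83]. Speed limits (degrees/s): [159.86, 159.86, 180, 180, 180, 180, 180].

## Interface

Orientations are given as [roll, pitch, yaw] about the fixed x, y, z axes, in that order (R = Rz(yaw) Ry(pitch) Rx(roll)).
In Python, from plant import bot gives the robot as it stands.
- The arm moves only by the shell command python3 -m handwheel 'ROWS' [FORCE]. ROWS is text: rows parted by semicolons, each of 7 numbers parted by spaces: the shift along the tool's x, y, z in mm, then the turn, a rotation vector about the tool's x, y, z in degrees, then the finger opening in mm, from 0 to 85.4. In form: x y z wx wy wz claw; .... A call has 1 to 10 rows; each row is the pose to reach, as a shift and turn from the pose commanded when the call began, along the tool's axes at that moment; what a row does not reach only later rows make up. A row lasts 1/10 s, in which the tool goes at most 50 mm and 8.59 degrees, less where a joint would pass 70% of its speed; a pose out of reach is approached as far as the arm can. A call with a gripper value outside its range is refused whole. The fingers move at their own pace and stop on an object; FORCE is the grip in N (left out, the last holds). Time passes only in rows, so rows that repeat a pose let the fingers close. It gives the time, the measured TCP pose, the force, the opening and the grip force at its end, in the units of the state.
- bot.read_state(): the state, without advancing time (a new reading comes with each control period).
- bot.capture(name): name is "scene" or "top"; returns a dict with "img" (420x560x3 uint8, red, green, blue), "intrinsics" (3x3 intrinsics, pixels), "k1" (the pictures are not rectified: a ray, as slopes to the right and down, at radius r is drawn at 1 + k1 r^2 times it, then the intrinsics apply), "T" (4x4, takes a point from camera to world coordinates). Camera axes: x right, y up, looking along -z (the intrinsics and any distortion apply to the point x, -y, -z); pixel columns grow to the right and rows downward; lengths in m; the calibration is good to about 2 mm. A picture is of the moment at which its call begins. There is no depth.
- bot.close_job(): hands the job in; it is judged then, once.
The state is a dict: "time": time; "qpos": joint angles; "qvel": joint speeds; "joint_efforts": joint torques, N m; "tcp_pos": TCP position; "orientation": TCP orientation; "force": force on the tool from outside, world axes, zero at the start; "ft_torque": the same for the moment, N m; "opening": finger opening in m; "grip_force": force on a finger pad.
Only numpy, scipy, OpenCV 4.12 (cv2) and the standard library are available. Lean on these libraries where they do the work, as an engineer would, in place of code of your own. Each camera call takes 0.05 s, during which the arm holds its last target. There are 200 camera calls.

## Working session

There is one attempt and no reset: what is moved stays moved. The work goes in short steps, Python scripts to look and compute and a shell command to move; the robot and the scene stay as the last step left them, time stands still between calls to the robot, and variables do not carry over. Pictures are saved under pics/ and viewed, at most 14 in all, crops included, and the job is handed in when it is done.

```bash
ls; mkdir -p pics; cat > h.py <<'E'
import numpy as np, cv2
from scipy.spatial.transform import Rotation as R
from plant import bot
def cap(name,fn=None):
    c=bot.capture(name)
    if fn: cv2.imwrite('pics/'+fn,c['img'][:,:,::-1])
    return c
def ray(c,u,v):
    K=np.array(c['intrinsics']);T=np.array(c['T'])
    d=np.array([(u-K[0,2])/K[0,0],(v-K[1,2])/K[1,1]]);s=d.copy()
    for _ in range(20): s=d/(1+c['k1']*(s@s))
    return T[:3,3],T[:3,:3]@np.array([s[0],-s[1],-1])
def at(c,u,v,z):
    o,d=ray(c,u,v); return (o+d*(z-o[2])/d[2])
def proj(c,P):
    K=np.array(c['intrinsics']);T=np.array(c['T'])
    p=T[:3,:3].T@(np.array(P)-T[:3,3]); s=np.array([p[0],-p[1]])/-p[2]; s=s*(1+c['k1']*(s@s))
    return K[0,0]*s[0]+K[0,2],K[1,1]*s[1]+K[1,2]
def rel(target,yaw=None):
    "shift in tool axes (mm) from current measured TCP to world target"
    s=bot.read_state(); Rm=R.from_euler('xyz',s['orientation'],degrees=True)
    return (Rm.inv().apply(np.array(target)-s['tcp_pos'])*1000).round(1)
E
python3 - <<'E'
from h import *
s=bot.read_state(); print(s)
for n in('scene','top'):
    c=cap(n,n+'0.png'); print(n,c['T'],c['intrinsics'],c['k1'])
    np.save(n+'0.npy',c,allow_pickle=True)
E
```

```text
pics
{'time': 0.0, 'qpos': array([-74.91299632,  35.28965803,  -0.7218602 ,  81.64064821,
         0.46467121,  63.22057694,  -2.31504567]), 'qvel': array([-0.02630314, -0.08904449,  0.00670351,  0.04096553, -0.01236412,
       -0.0189086 , -0.0961561 ]), 'joint_efforts': array([ 4.35648490e-04, -4.69212949e+01,  2.59127710e-01, -1.71032667e+01,
        9.87516629e-03,  9.58782679e-03, -4.84987410e-06]), 'tcp_pos': array([0.1855257 , 0.62210662, 0.20973755]), 'orientation': array([-1.79852043e+02,  3.25168113e-03,  1.63397617e+02]), 'force': array([-0.54402828,  0.69893225, -0.35382481]), 'ft_torque': array([-0.01883424, -0.00251094, -0.00454515]), 'grip_force': 0.0, 'opening': 0.08540510679696624}
scene [[-0.43547584 -0.64407317  0.62891219  1.30539112]
 [ 0.90019839 -0.31008841  0.30575815  0.28993038]
 [-0.00191224  0.69929603  0.71482963  0.89859611]
 [ 0.          0.          0.          1.        ]] [[507.5451843    0.         275.26193571]
 [  0.         507.5451843  217.42939162]
 [  0.           0.           1.        ]] -0.15892486314677162
top [[-0.01414112  0.99072445 -0.13514844  0.48276717]
 [-0.99972314 -0.01655104 -0.01672469 -0.07214884]
 [-0.0188064   0.13487451  0.9906842   1.00238962]
 [ 0.          0.          0.          1.        ]] [[418.82588185   0.         273.60741435]
 [  0.         418.82588185 213.05987254]
 [  0.           0.           1.        ]] 0.03522140744069425
```

View pics/top0.png

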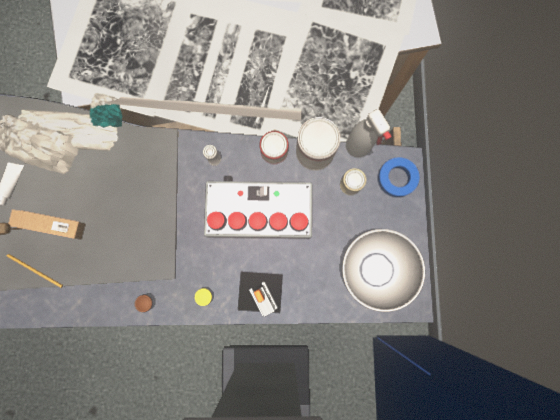

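View pics/scene0.png

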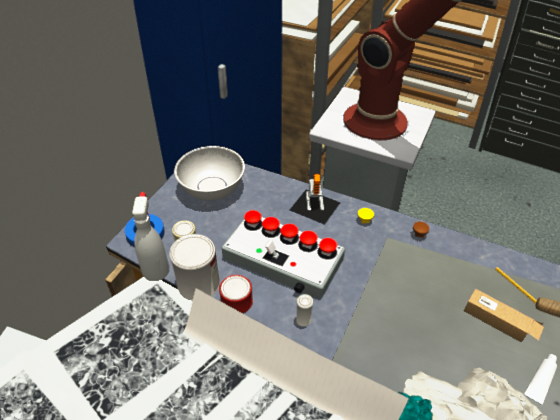

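Top view: box at (259,210) with five red caps along row 221, toggle near (258,192), red dot (240,193), green dot (277,193). The bowl is at (383,270), the mat at (261,292) with the puller on it, and the tape at (399,177). I'll zoom in on the box and puller.

```bash
python3 - <<'E'
from h import *
t=cv2.imread('pics/top0.png');s=cv2.imread('pics/scene0.png')
a=cv2.resize(t[175:325,195:325],None,fx=4,fy=4,interpolation=cv2.INTER_CUBIC)
b=cv2.resize(s[165:295,215:355],None,fx=2,fy=2,interpolation=cv2.INTER_CUBIC)
im=np.zeros((600,800,3),np.uint8); im[:,:520]=a; im[:260,520:]=b
cv2.imwrite('pics/z0.png',im)
c=np.load('top0.npy',allow_pickle=True).item()
g=t.astype(int)
def blobs(m,lo):
    n,l,st,ce=cv2.connectedComponentsWithStats(m.astype(np.uint8))
    return [(ce[i].round(1),st[i,4]) for i in range(1,n) if st[i,4]>=lo]
B,G,Rr=g[...,0],g[...,1],g[...,2]
for ce,a in blobs((Rr>110)&(G<70)&(B<80),6): print('red',ce,a,at(c,*ce,.073).round(4),at(c,*ce,.046).round(4))
for ce,a in blobs((G>1.4*Rr)&(G>1.4*B)&(G>80),3): print('green',ce,a,at(c,*ce,.046).round(4))
for ce,a in blobs((Rr>150)&(G<150)&(B<80)&(G>60),6): print('orange',ce,a,at(c,*ce,.092).round(4))
E
```

```text
green [276.1 193.5] 15 [ 0.6589 -0.0624  0.046 ]
orange [139.6 302.7] 61 [0.4187 0.2319 0.092 ]
```

View pics/z0.png

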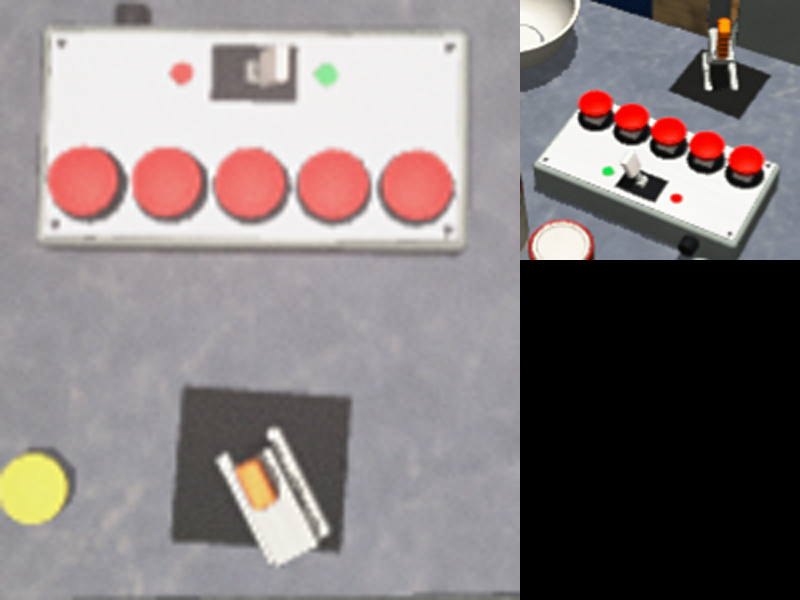

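The toggle tip sits beside the green dot in both views, at crop (275,65) next to green (326,74), so it stays untouched. All five caps are present. The puller stands on the mat with its prongs to the upper left and its grip top at crop (258,484).

```bash
cat >> h.py <<'E'
def tri(c1,p1,c2,p2):
    o1,d1=ray(c1,*p1);o2,d2=ray(c2,*p2)
    A=np.stack([d1,-d2],1);x=np.linalg.lstsq(A,o2-o1,rcond=None)[0]
    a,b=o1+d1*x[0],o2+d2*x[1];return (a+b)/2,np.linalg.norm(a-b)
E
python3 - <<'E'
from h import *
c=np.load('top0.npy',allow_pickle=True).item()
f=lambda x,y:((x+.5)/4-.5+195,(y+.5)/4-.5+175)
def W(x,y,z): return at(c,*f(x,y),z)
P=np.array([W(x,y,.072) for x,y in [(86,183),(169,184),(251,184.5),(333,185),(416,186)]]);print(P.round(4))
y=np.array([94,47,0,-47,-94])/1000
k=np.polyfit(y,P[:,:2],1);print(k, 'panel yaw',np.degrees(np.arctan2(-k[0,0],k[0,1])))
print('panelcorners',[W(*q,.045).round(4) for q in[(46,28),(466,33),(466,243),(40,240)]])
print('green',W(326,74,.045),'red',W(181,73,.045))
print('grip top',W(258,484,.095).round(4))
print('grip ends',[W(*q,.095)[:2].round(4) for q in [(236,465),(262,455),(280,500),(258,512)]])
print('fork',[W(*q,.0075)[:2].round(4) for q in [(217,460),(272,563),(328,530),(280,430)]])
print('mat',W(261,470,.003).round(4))
o=at(c,377,269.5,.006);print('bowl foot',o, 'rim',at(c,383.5,270,.066))
E
```

```text
[[ 0.5953  0.0726  0.072 ]
 [ 0.594   0.0261  0.072 ]
 [ 0.5929 -0.0199  0.072 ]
 [ 0.5919 -0.0657  0.072 ]
 [ 0.5906 -0.1121  0.072 ]]
[[ 0.02448704  0.9813115 ]
 [ 0.59293283 -0.0197905 ]] panel yaw -1.4294265629020928
panelcorners [array([0.6901, 0.1006, 0.045 ]), array([ 0.6827, -0.1442,  0.045 ]), array([ 0.5605, -0.141 ,  0.045 ]), array([0.5661, 0.1031, 0.045 ])]
green [ 0.65998658 -0.06249297  0.045     ] red [0.66205185 0.02179089 0.045     ]
grip top [ 0.4298 -0.0235  0.095 ]
grip ends [array([ 0.4398, -0.0119]), array([ 0.4449, -0.0258]), array([ 0.4213, -0.0351]), array([ 0.4152, -0.0234])]
fork [array([0.4387, 0.0051]), array([ 0.3797, -0.0265]), array([ 0.3979, -0.0592]), array([ 0.4555, -0.032 ])]
mat [ 0.4324 -0.0204  0.003 ]
bowl foot [ 0.48131996 -0.29549093  0.006     ] rim [ 0.48015265 -0.29615294  0.066     ]
```

```bash
python3 -m handwheel '-390 -220 0 0 0 80 85;-390 -220 0 0 0 80 85;-390 -220 0 0 0 80 85;-390 -220 0 0 0 80 85;-390 -220 0 0 0 80 85;-390 -220 0 0 0 80 85;-390 -220 0 0 0 80 85;-390 -220 0 0 0 80 85;-390 -220 0 0 0 80 85;-390 -220 0 0 0 80 85' 60
cat > r.py <<'E'
import sys
from h import *
a=list(map(float,sys.argv[1:])); s=bot.read_state()
print('t',round(s['time'],1),s['tcp_pos'].round(4),s['orientation'].round(2),'F',s['force'].round(2),'q',s['qpos'].round(0),'op',round(s['opening'],4))
if a:
    cur=R.from_euler('xyz',s['orientation'],degrees=True); tgt=R.from_euler('xyz',a[3:6],degrees=True)
    print(rel(a[:3]),(cur.inv()*tgt).as_rotvec(degrees=True).round(2))
E
python3 r.py .429 -.0235 .15 180 0 26.5
```

```text
time: 1.1
tcp_pos: [0.5025, 0.2913, 0.2112]
orientation: [179.7, 0.3, 82.4]
force: [0.4, -0.4, 0.1]
opening: 0.0849
grip_force: 0.0
t 1.1 [0.5025 0.2913 0.2112] [179.69   0.31  82.37] F [ 0.4  -0.42  0.11] q [-47.  30.  23.  94. -13.  58. -28.] op 0.0849
[-321.4  -31.4   62.8] [ 0.44  0.14 55.87]
```

```bash
python3 -m handwheel '-321 -31 62 0.4 0.1 56 60;-321 -31 62 0.4 0.1 56 60;-321 -31 62 0.4 0.1 56 60;-321 -31 62 0.4 0.1 56 60;-321 -31 62 0.4 0.1 56 60;-321 -31 62 0.4 0.1 56 60;-321 -31 62 0.4 0.1 56 60;-321 -31 62 0.4 0.1 56 60;-321 -31 62 0.4 0.1 56 60;-321 -31 62 0.4 0.1 56 60'
python3 r.py .429 -.0235 .063 180 0 26.5
python3 - <<'E'
from h import *
c=cap('top');s=cap('scene')
a=cv2.resize(c['img'][235:335,205:305],(400,400),interpolation=cv2.INTER_CUBIC);b=cv2.resize(s['img'][150:250,270:370],(400,400),interpolation=cv2.INTER_CUBIC)
cv2.imwrite('pics/z1.png',np.hstack([a,b])[:,:,::-1])
E
```

```text
time: 2.1
tcp_pos: [0.4293, -0.0133, 0.1489]
orientation: [-179.6, 0.1, 27.6]
force: [-0.6, 0.4, -0.2]
opening: 0.0595
grip_force: 0.0
t 2.1 [ 0.4293 -0.0133  0.1489] [-1.7958e+02  8.0000e-02  2.7570e+01] F [-0.63  0.39 -0.19] q [-27.  25.  37. 121. -23.  41. -38.] op 0.0595
[-4.9  9.5 85.8] [-0.42  0.08  1.07]
```

View pics/z1.png

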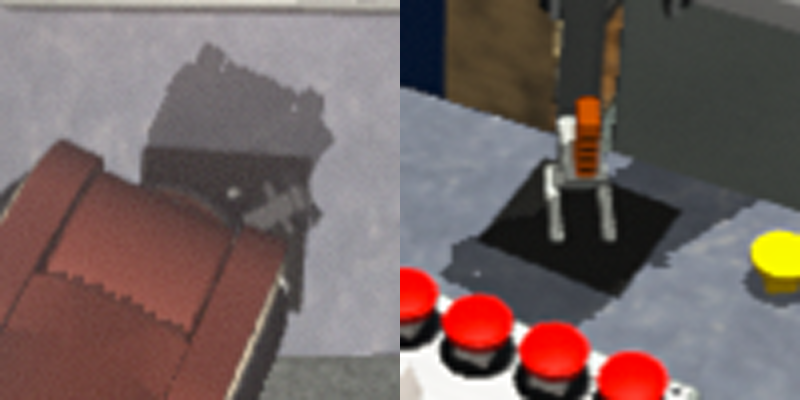

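The scene view shows the grip top at about (317.5,176), between the open fingers. I'll cross-check its position from both cameras before descending.

```bash
python3 - <<'E'
from h import *
t=np.load('top0.npy',allow_pickle=True).item();s=np.load('scene0.npy',allow_pickle=True).item()
u=((258.5)/4-.5+195,(484.5)/4-.5+175)
print(tri(t,u,s,(317.3,176.5)),at(s,317.3,176.5,.095))
E
python3 -m handwheel '-5 9.5 20 -0.4 0 0 60;-5 9.5 45 -0.4 0 0 60;-5 9.5 45 -0.4 0 0 60'
python3 r.py .429 -.0235 .063 180 0 26.5
```

```text
(array([ 0.42958478, -0.02317312,  0.09426321]), np.float64(0.0006243942739306809)) [ 0.43023979 -0.0226092   0.095     ]
time: 2.5
tcp_pos: [0.4269, -0.0239, 0.1021]
orientation: [-179.8, 0.4, 27.5]
force: [-0.7, 1.1, 1.1]
opening: 0.0598
grip_force: 0.0
t 2.5 [ 0.4269 -0.0239  0.1021] [-179.84    0.36   27.51] F [-0.65  1.07  1.11] q [-22.  29.  33. 124. -28.  34. -32.] op 0.0598
[ 2.3  0.7 39. ] [-0.15  0.36  1.01]
```

```bash
python3 -m handwheel '2.5 0.5 20 0 0.3 0.8 60;2.5 0.5 39 0 0.3 0.8 60;2.5 0.5 39 0 0.3 0.8 60;2.5 0.5 39 0 0.3 0.8 60;2.5 0.5 39 0 0.3 0.8 30'
python3 r.py .429 -.0235 .063 180 0 26.5;  python3 -m handwheel '0 0 0 0 0 0 20;0 0 0 0 0 0 16;0 0 0 0 0 0 10;0 0 0 0 0 0 5;0 0 0 0 0 0 5;0 0 0 0 0 0 5' 100
```

```text
time: 3.0
tcp_pos: [0.432, -0.0244, 0.0659]
orientation: [179.9, -0.3, 26.6]
force: [0.2, -0.8, 0.4]
opening: 0.0464
grip_force: 0.0
t 3.0 [ 0.432  -0.0244  0.0659] [179.93  -0.31  26.64] F [ 0.17 -0.83  0.44] q [-19.  33.  28. 126. -33.  28. -28.] op 0.0464
[-2.3 -2.1  2.9] [ 0.07 -0.31  0.14]
time: 3.6
tcp_pos: [0.4313, -0.024, 0.0657]
orientation: [-180.0, -0.3, 26.6]
force: [-0.6, 0.6, 7.5]
opening: 0.0107
grip_force: 98.7
```

```bash
python3 -m handwheel '0 0 -30 0 0 0 5;0 0 -70 0 0 0 5;0 0 -100 0 0 0 5;0 0 -100 0 0 0 5;0 0 -100 0 0 0 5'
python3 r.py .4985 -.0175 .15 180 0 -1.4
python3 - <<'E'
from h import *
s=cap('scene');np.save('s1.npy',s,allow_pickle=True);t=cap('top');np.save('t1.npy',t,allow_pickle=True)
b=cv2.resize(s['img'][120:240,240:370],None,fx=3,fy=3,interpolation=cv2.INTER_CUBIC)
a=cv2.resize(t['img'][220:340,200:330],None,fx=3,fy=3,interpolation=cv2.INTER_CUBIC)
cv2.imwrite('pics/z2.png',np.hstack([b,a])[:,:,::-1])
E
```

```text
time: 4.1
tcp_pos: [0.4304, -0.0242, 0.1649]
orientation: [-180.0, -0.2, 26.6]
force: [-0.7, 0.1, -2.4]
opening: 0.0106
grip_force: 98.5
t 4.1 [ 0.4304 -0.0242  0.1649] [-179.99   -0.24   26.63] F [-0.68  0.15 -2.37] q [-28.  24.  39. 120. -22.  43. -38.] op 0.0106
[63.8 24.5 15.1] [-0.07 -0.23 28.03]
```

View pics/z2.png

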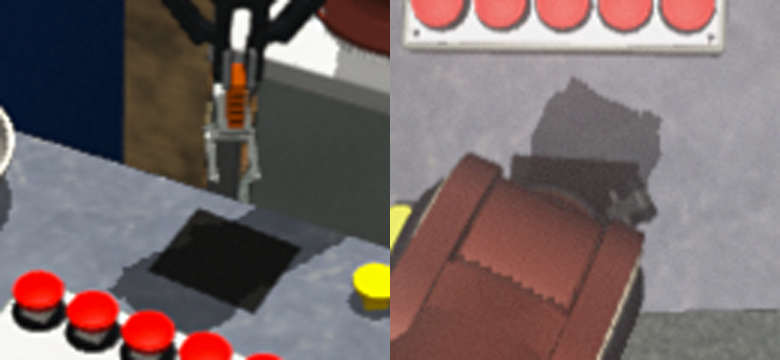

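The puller is in the jaws and hanging upright: fork clear of the mat at crop (230,180), about 2.4 N weight. Next, a more precise fit of the cap centres.

```bash
python3 - <<'E'
from h import *
def red(c,box):
    h=cv2.cvtColor(c['img'],cv2.COLOR_RGB2HSV);m=((h[...,0]<8)|(h[...,0]>172))&(h[...,1]>110)&(h[...,2]>110)
    n,l,st,ce=cv2.connectedComponentsWithStats(m.astype(np.uint8)); x0,y0,x1,y1=box
    return [(ce[i],st[i]) for i in range(1,n) if st[i,4]>80 and x0<ce[i][0]<x1 and y0<ce[i][1]<y1]
t=np.load('top0.npy',allow_pickle=True).item();s=np.load('scene0.npy',allow_pickle=True).item()
a=sorted(red(t,(195,180,320,240)),key=lambda q:q[0][0]);b=sorted(red(s,(240,205,345,260)),key=lambda q:-q[0][0])
print([q[1] for q in a],[q[1] for q in b])
P=[]
for p,q in zip(a,b):
    X,e=tri(t,p[0],s,q[0]);print(X.round(4),round(e,4),at(t,*p[0],.070)[:2].round(4),at(s,*q[0],.068)[:2].round(4));P.append(at(t,*p[0],.070)[:2])
P=np.array(P);y=np.array([94,47,0,-47,-94])/1000;k=np.polyfit(y,P,1);print(k)
S=np.array([at(s,*q[0],.068)[:2] for q in b]);print(np.polyfit(y,S,1))
E
```

```text
[array([207, 212,  18,  17, 233], dtype=int32), array([228, 212,  17,  17, 230], dtype=int32), array([249, 212,  17,  18, 230], dtype=int32), array([270, 213,  17,  17, 233], dtype=int32), array([290, 213,  18,  17, 235], dtype=int32)] [array([319, 238,  18,  14, 208], dtype=int32), array([299, 231,  19,  14, 203], dtype=int32), array([280, 223,  18,  15, 198], dtype=int32), array([262, 217,  18,  13, 187], dtype=int32), array([244, 210,  18,  13, 184], dtype=int32)]
[0.5977 0.0741 0.0663] 0.0022 [0.5968 0.0745] [0.5997 0.0735]
[0.5963 0.027  0.066 ] 0.0019 [0.5955 0.0275] [0.5984 0.0268]
[ 0.5949 -0.0201  0.0663] 0.0027 [ 0.5939 -0.019 ] [ 0.597  -0.0207]
[ 0.5933 -0.0669  0.066 ] 0.0024 [ 0.5923 -0.0659] [ 0.5954 -0.0672]
[ 0.592  -0.1139  0.0665] 0.0028 [ 0.591  -0.1125] [ 0.5938 -0.1145]
[[ 0.03118536  0.99425804]
 [ 0.59390177 -0.01907931]]
[[ 0.03103546  1.00018929]
 [ 0.59685769 -0.02040402]]
```

```bash
python3 r.py .519 -.1117 .15 180 0 -1.8
```

```text
t 4.2 [ 0.4294 -0.0242  0.1637] [-1.7992e+02 -5.0000e-02  2.6610e+01] F [-0.2  -0.66 -1.53] q [-28.  24.  39. 120. -22.  43. -38.] op 0.0107
[ 40.9 118.4  13.6] [-0.09 -0.03 28.41]
```

```bash
python3 -m handwheel '14 39 5 0 0 8 5;28 79 10 0 0 16 5;41 118 14 0 0 24 5;41 118 14 0 0 28.4 5;41 118 14 0 0 28.4 5;41 118 14 0 0 28.4 5'; python3 r.py .519 -.1117 .114 180 0 -1.8
```

```text
time: 4.8
tcp_pos: [0.5188, -0.111, 0.1494]
orientation: [-179.9, 0.0, -1.7]
force: [-0.5, 0.6, -2.2]
opening: 0.011
grip_force: 98.6
t 4.8 [ 0.5188 -0.111   0.1494] [-1.7986e+02  4.0000e-02 -1.7000e+00] F [-0.46  0.58 -2.2 ] q [-18.  35.  44. 107. -31.  51. -51.] op 0.011
[ 0.2  0.8 35.4] [-0.14  0.04  0.1 ]
```

```bash
python3 -m handwheel '0 0.8 20 0 0 0 5;0 0.8 35.5 0 0 0 5;0 0.8 35.5 0 0 0 5;0 0.8 35.5 0 0 0 5'
cat > ov.py <<'E'
import sys
from h import *
# overlay predicted fork edges (top face) from TCP; args: out, x0,y0,x1,y1 crop of scene, scale
def fork(st,off=(-.002,0)):
    Rm=R.from_euler('xyz',st['orientation'],degrees=True)
    def w(x,y,z): # puller coords -> tool coords (tool x=px, y=-py, z=-pz)
        return st['tcp_pos']+Rm.apply([x+off[0],-(y+off[1]),.0627-z])
    return w
fn=sys.argv[1];x0,y0,x1,y1=map(int,sys.argv[2:6]);k=int(sys.argv[6])
c=cap('scene');st=bot.read_state();w=fork(st)
im=cv2.resize(c['img'][y0:y1,x0:x1],None,fx=k,fy=k,interpolation=cv2.INTER_CUBIC)[:,:,::-1].copy();raw=im.copy()
pts=[(-.046,-.02),(.022,-.02),(.022,-.013),(-.028,-.013),(-.028,.013),(.022,.013),(.022,.02),(-.046,.02)]
f=lambda P:tuple(int(round((q-o+.5)*k-.5)) for q,o in zip(proj(c,P),(x0,y0)))
cv2.polylines(im,[np.array([f(w(x,y,.0045)) for x,y in pts])],True,(0,255,0),1)
for X in [(.5979,.0740),(.5964,.0270),(.595,-.020),(.5935,-.0670),(.592,-.114)]: cv2.circle(im,f((*X,.073)),2,(255,0,0),-1)
cv2.imwrite('pics/'+fn,np.hstack([raw,im]))
E
python3 ov.py z3.png 200 150 300 260 4; python3 r.py .519 -.1117 .114 180 0 -1.8
```

```text
time: 5.2
tcp_pos: [0.5199, -0.1119, 0.1156]
orientation: [-179.9, -0.1, -1.7]
force: [0.0, -0.1, -1.5]
opening: 0.0107
grip_force: 98.5
t 5.2 [ 0.5204 -0.1122  0.1161] [-179.9    -0.23   -1.74] F [-0.12  0.14 -0.72] q [-16.  37.  42. 109. -34.  47. -48.] op 0.0108
[-1.5 -0.5  2.1] [-0.1  -0.23  0.06]
```

View pics/z3.png

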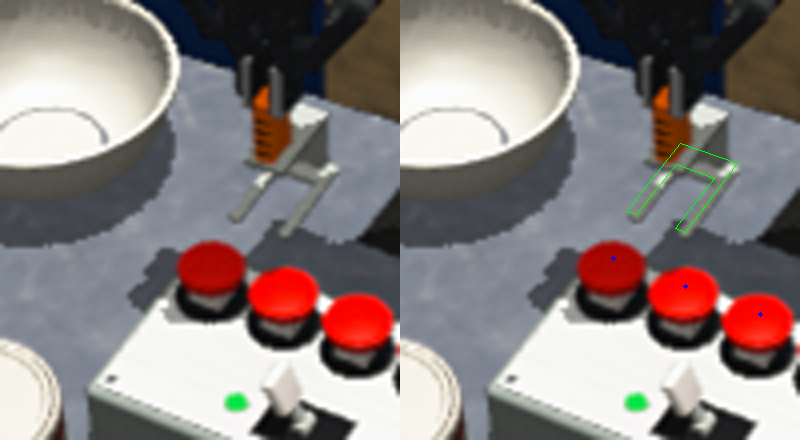

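```bash
python3 - <<'E'
from h import *
c=np.load('scene0.npy',allow_pickle=True).item()
s=bot.read_state();zt=s['tcp_pos'][2]-.0627+.0045;print(zt)
f=lambda x,y:((x+.5)/4-.5+200,(y+.5)/4-.5+150)
for q in [(232,216),(243,222),(281,229),(294,236),(339,168)]: print(q,at(c,*f(*q),zt).round(4))
print(s['tcp_pos'])
E
```

```text
0.057908120458858174
(232, 216) [ 0.5426 -0.1275  0.0579]
(243, 222) [ 0.5443 -0.1193  0.0579]
(281, 229) [ 0.5398 -0.0964  0.0579]
(294, 236) [ 0.5418 -0.0868  0.0579]
(339, 168) [ 0.4768 -0.088   0.0579]
[ 0.52044116 -0.1122258   0.11610812]
```

```bash
python3 -m handwheel '8 0 2 0 0 0 5;15 0 2 0 0 0 5;15 0 2 0 0 0 5;15 0 2 0 0 0 5'
cat > ov2.py <<'E'
import sys
from h import *
fn=sys.argv[1];x0,y0=map(int,sys.argv[2:4]);k=8;X=np.array([float(sys.argv[4]),float(sys.argv[5])])
c=cap('scene');st=bot.read_state();z=st['tcp_pos'][2]-.0627+.0045
print(st['tcp_pos'],st['orientation'],z)
im=cv2.resize(c['img'][y0:y0+70,x0:x0+50],None,fx=k,fy=k,interpolation=cv2.INTER_CUBIC)[:,:,::-1].copy();raw=im.copy()
f=lambda P:tuple(int(round((q-o+.5)*k-.5)) for q,o in zip(proj(c,P),(x0,y0)))
h=np.array([np.cos(np.radians(-1.77)),np.sin(np.radians(-1.77))]);n=np.array([-h[1],h[0]])
for o,col in ((-.02,(0,255,0)),(-.013,(255,255,0)),(.013,(255,255,0)),(.02,(0,255,0))):
    cv2.line(im,f((*(X+n*o-h*.11),z)),f((*(X+n*o-h*.02),z)),col,1)
cv2.imwrite('pics/'+fn,np.hstack([raw,im]))
E
python3 ov2.py z4.png 245 178 .5938 -.1145
```

```text
time: 5.65
tcp_pos: [0.5357, -0.1131, 0.1137]
orientation: [-179.9, -0.2, -1.8]
force: [0.8, -0.0, -2.4]
opening: 0.0104
grip_force: 98.6
[ 0.53529343 -0.11309321  0.11361946] [-1.79926053e+02 -1.72939449e-01 -1.79482823e+00] 0.055419459900842745
```

View pics/z4.png

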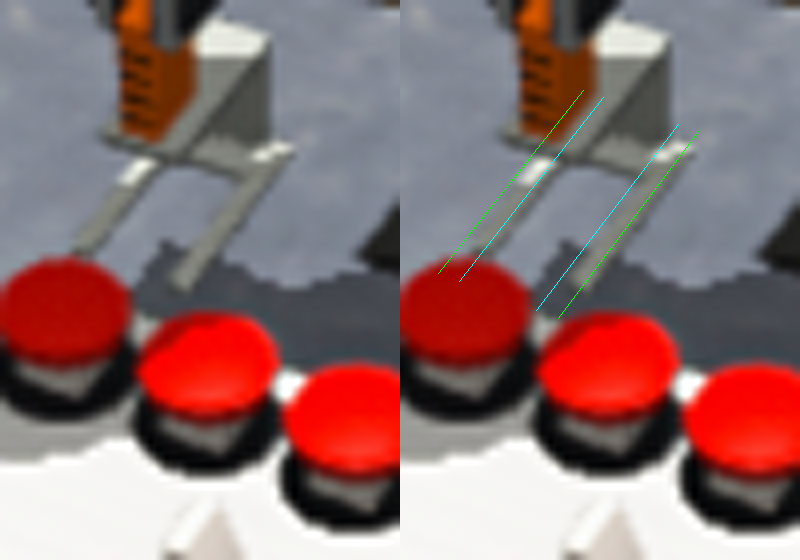

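The prongs sit right of the guide lines, about 5 mm at the tips and 2 mm at the back. So the fork is yawed about 4° in the hand and lies to +y of the cap. I'll turn it back and shift it.

```bash
python3 -m handwheel '0 2 0 0 0 2 5;0 3.5 0 0 0 4 5;0 3.5 0 0 0 4 5;0 3.5 0 0 0 4 5'; python3 ov2.py z5.png 245 178 .5938 -.1145
```

```text
time: 6.1
tcp_pos: [0.5351, -0.1166, 0.1135]
orientation: [-179.9, -0.2, -5.8]
force: [-0.7, 1.0, -1.6]
opening: 0.0107
grip_force: 98.6
[ 0.53514784 -0.11650916  0.11355813] [-1.79903463e+02 -1.73107236e-01 -5.80522791e+00] 0.0553581262714
```

View pics/z5.png

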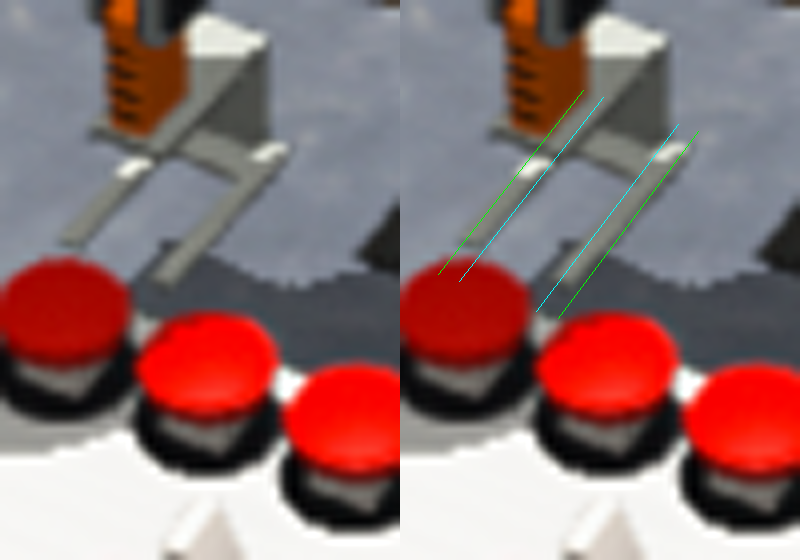

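Yaw is now slightly overdone: the tips are about 2 mm left and the back matches. I'll take back 2° and 1.2 mm, then enter the slot slowly while watching the force.

```bash
python3 -m handwheel '0 -1.2 0 0 0 -2 5;0 -1.2 0 0 0 -2 5'; python3 -m handwheel '10 -0.3 0 0 0 0 5;20 -0.7 0 0 0 0 5;30 -1 0 0 0 0 5;30 -1 0 0 0 0 5;30 -1 0 0 0 0 5'; python3 - <<'E'
from h import *
c=np.load('scene0.npy',allow_pickle=True).item()
print('tip before',at(c,265.4,212.8,.0552))
E
```

```text
time: 6.35
tcp_pos: [0.5354, -0.115, 0.1136]
orientation: [-179.9, -0.2, -3.7]
force: [1.0, 0.0, -1.9]
opening: 0.0109
grip_force: 98.6
time: 6.85
tcp_pos: [0.5654, -0.1163, 0.1134]
orientation: [-179.9, -0.1, -3.8]
force: [-0.6, -0.8, -2.4]
opening: 0.0106
grip_force: 98.6
tip before [ 0.55972484 -0.09828086  0.0552    ]
```

```bash
python3 -m handwheel '8 -0.3 0 0 0 0 5;16 -0.6 0 0 0 0 5;24 -0.8 0 0 0 0 5;31 -1.1 0 0 0 0 5;31 -1.1 0 0 0 0 5;31 -1.1 0 0 0 0 5'; python3 ov2.py z6.png 225 178 .5938 -.1145
```

```text
time: 7.45
tcp_pos: [0.5962, -0.1173, 0.1136]
orientation: [-179.9, -0.1, -3.8]
force: [-0.8, 0.3, -1.6]
opening: 0.0106
grip_force: 98.6
[ 0.59594284 -0.11738606  0.11365014] [-1.79913019e+02 -1.39791645e-01 -3.81715433e+00] 0.05545014433778752
```

View pics/z6.png

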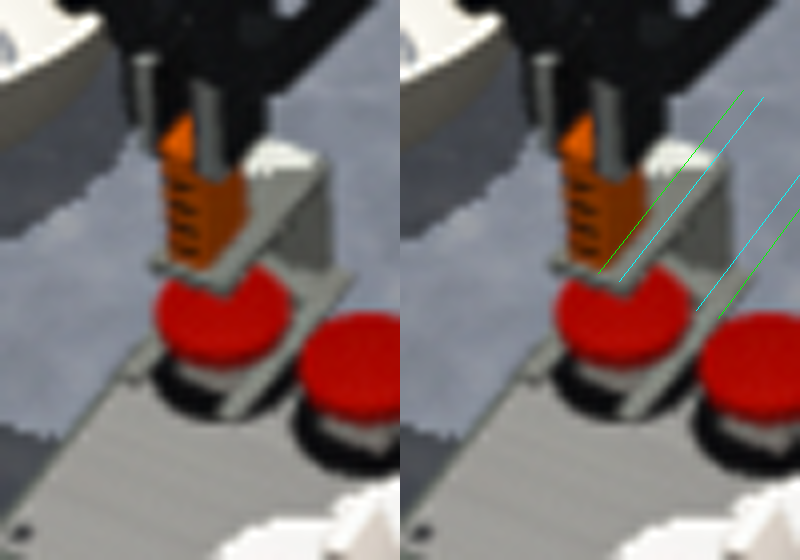

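The prongs straddle cap 5's socket, with the right prong tip at crop (232,412) and no side force. I'll lift straight up.

```bash
python3 -m handwheel '0 0 -6 0 0 0 5;0 0 -11 0 0 0 5;0 0 -16 0 0 0 5;0 0 -22 0 0 0 5;0 0 -30 0 0 0 5;0 0 -40 0 0 0 5;0 0 -50 0 0 0 5;0 0 -60 0 0 0 5;0 0 -60 0 0 0 5'; python3 ov2.py z7.png 220 150 .5938 -.1145
python3 r.py .44 -.28 .2 180 0 -32
python3 - <<'E'
from h import *
c=cap('top');print(at(c,383.5,270,.066))
np.save('tb.npy',c,allow_pickle=True)
E
```

```text
time: 8.4
tcp_pos: [0.5974, -0.1181, 0.1762]
orientation: [-180.0, -0.4, -3.8]
force: [0.5, -0.4, -2.5]
opening: 0.0106
grip_force: 104.3
[ 0.59676288 -0.1177112   0.17506542] [-179.93110904   -0.32284853   -3.81431026] 0.11686542290603158
t 8.4 [ 0.5968 -0.1177  0.1751] [-179.93   -0.32   -3.81] F [ 0.44  0.37 -1.26] q [-16.  40.  45.  93. -31.  60. -56.] op 0.0104
[-145.5  172.3  -26. ] [-0.15 -0.3  28.19]
[ 0.48015265 -0.29615294  0.066     ]
```

View pics/z7.png

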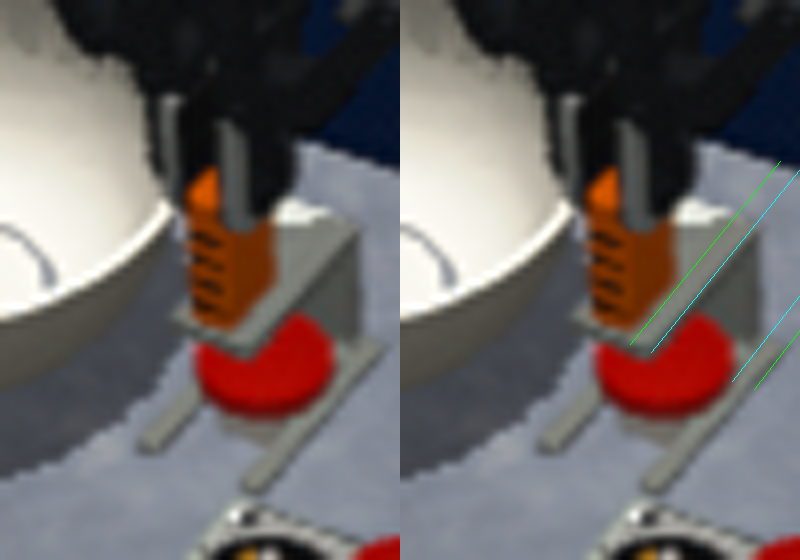

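Cap 5 is off and riding level on the fork, with its bare stem showing at crop (240,545). The bowl hasn't moved in this view, so I'll carry the cap over it.

```bash
python3 r.py .47 -.29 .17 180 0 -32;
```

```text
t 8.5 [ 0.5962 -0.1173  0.1742] [-179.9    -0.22   -3.8 ] F [ 0.25 -0.38 -0.89] q [-16.  40.  45.  93. -31.  60. -56.] op 0.011
[-114.5  180.7    3.4] [-0.15 -0.19 28.2 ]
```

```bash
python3 -m handwheel '-14 22 0 0 0 3 5;-28 45 0 0 0 7 5;-43 68 0 0 0 11 5;-57 90 0 0 0 14 5;-72 113 0 0 0 17 5;-86 136 0 0 0 21 5;-100 158 0 0 0 25 5;-114 180 0 0 0 28 5;-114 180 0 0 0 28 5;-114 180 0 0 0 28 5'; python3 r.py .492 -.303 .115 180 50 -32
python3 - <<'E'
from h import *
s=cap('scene');np.save('s2.npy',s,allow_pickle=True)
b=cv2.resize(s['img'][90:270,140:340],None,fx=3,fy=3,interpolation=cv2.INTER_CUBIC)
cv2.imwrite('pics/z8.png',b[:,:,::-1])
E
```

```text
time: 9.5
tcp_pos: [0.469, -0.2907, 0.1732]
orientation: [-179.8, -0.1, -32.1]
force: [0.3, 1.9, -2.2]
opening: 0.0109
grip_force: 105.6
t 9.5 [ 0.469  -0.2907  0.1732] [-1.7983e+02 -1.1000e-01 -3.2080e+01] F [ 0.3   1.85 -2.25] q [ -2.  37.  52. 102. -35.  58. -58.] op 0.0109
[25.9 -1.7 58.3] [ -0.2  -50.11  -0.  ]
```

View pics/z8.png

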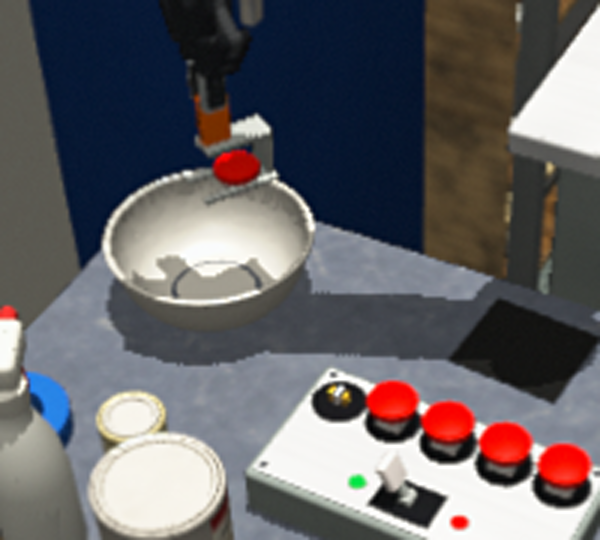

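The cap is carried above the bowl, toward its robot-side half, and the bowl is in place. I'll tip the prongs down to slide it off.

```bash
python3 -m handwheel '4 0 10 0 -8 0 5;8 0 20 0 -16 0 5;13 0 30 0 -24 0 5;17 -1 40 0 -32 0 5;21 -1 49 0 -40 0 5;26 -1 58 0 -50 0 5;26 -1 58 0 -50 0 5;26 -1 58 0 -50 0 5;26 -1 58 0 -50 0 5'; python3 r.py .492 -.303 .115 180 50 -32
python3 - <<'E'
from h import *
s=cap('scene')
b=cv2.resize(s['img'][90:240,160:300],None,fx=3,fy=3,interpolation=cv2.INTER_CUBIC)
cv2.imwrite('pics/z9.png',b[:,:,::-1])
E
```

```text
time: 10.45
tcp_pos: [0.4939, -0.3019, 0.1138]
orientation: [-179.5, 49.9, -31.4]
force: [-1.4, 0.4, -1.5]
opening: 0.0105
grip_force: 98.7
t 10.4 [ 0.4939 -0.3019  0.1138] [-179.47   49.86  -31.37] F [-1.39  0.44 -1.52] q [ 24.  65.  18.  53. -12. 114. -82.] op 0.0105
[-1.6  1.9  0. ] [-0.04 -0.14  0.41]
```

View pics/z9.png

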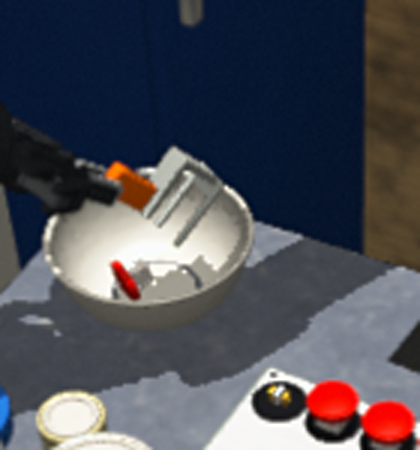

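Cap 5 is in the bowl at crop (125,280) and the fork is empty. Returning to level and on to cap 4.

```bash
python3 r.py .47 -.29 .175 180 0 -32
```

```text
t 10.5 [ 0.4938 -0.3021  0.1146] [-179.65   49.82  -31.5 ] F [ 0.04 -0.41 -1.  ] q [ 24.  65.  19.  53. -12. 114. -82.] op 0.0105
[-63.3   2.  -18.7] [-0.11 49.82  0.31]
```

```bash
python3 -m handwheel '-10 0 -3 0 8 0 5;-20 1 -6 0 16 0 5;-30 1 -9 0 24 0 5;-40 1 -12 0 32 0 5;-50 2 -15 0 40 0 5;-63 2 -19 0 50 0 5;-63 2 -19 0 50 0 5;-63 2 -19 0 50 0 5'; python3 r.py .5225 -.068 .15 180 0 -3.8
```

```text
time: 11.3
tcp_pos: [0.4683, -0.2893, 0.1775]
orientation: [-179.8, -0.2, -31.9]
force: [0.3, -0.1, -1.6]
opening: 0.0105
grip_force: 98.7
t 11.3 [ 0.4683 -0.2893  0.1775] [-179.8    -0.18  -31.86] F [ 0.29 -0.06 -1.65] q [ 15.  30.  22. 101. -14.  51. -79.] op 0.0105
[ -70.9 -216.5   28. ] [ -0.15  -0.23 -28.06]
```

```bash
python3 -m handwheel '-12 -36 3 0 0 -4 5;-24 -72 6 0 0 -9 5;-36 -108 9 0 0 -14 5;-48 -144 14 0 0 -18 5;-60 -180 20 0 0 -24 5;-71 -216 28 0 0 -28 5;-71 -216 28 0 0 -28 5;-71 -216 28 0 0 -28 5'; python3 r.py .5225 -.068 .1136 180 0 -3.8
```

```text
time: 12.1
tcp_pos: [0.5243, -0.0684, 0.1476]
orientation: [-179.9, -0.1, -3.7]
force: [-0.0, -1.4, -1.6]
opening: 0.0105
grip_force: 98.7
t 12.1 [ 0.5243 -0.0684  0.1476] [-1.7995e+02 -1.2000e-01 -3.6700e+00] F [-0.04 -1.43 -1.62] q [ -4.  29.  13. 107.  -9.  45. -79.] op 0.0105
[-1.9 -0.2 34. ] [-0.05 -0.12  0.13]
```

```bash
python3 -m handwheel '-2 0 17 0 0 0.1 5;-2 0 34 0 0 0.1 5;-2 0 34 0 0 0.1 5;-2 0 34 0 0 0.1 5'; python3 ov2.py z10.png 258 178 .5954 -.0672;  python3 r.py .5975 -.0703 .1136 180 0 -3.8
```

```text
time: 12.5
tcp_pos: [0.5219, -0.0707, 0.1143]
orientation: [-180.0, -0.2, -4.0]
force: [0.2, -0.1, -1.5]
opening: 0.0104
grip_force: 98.7
[ 0.52235313 -0.07044183  0.11474588] [-179.96496546   -0.25442463   -4.01815176] 0.0565458751995657
t 12.6 [ 0.5224 -0.0704  0.1147] [-179.96   -0.25   -4.02] F [ 0.91  0.04 -2.09] q [ -3.  32.  12. 109. -10.  40. -79.] op 0.0106
[74.9 -5.4  1.5] [-0.03 -0.25 -0.22]
```

View pics/z10.png

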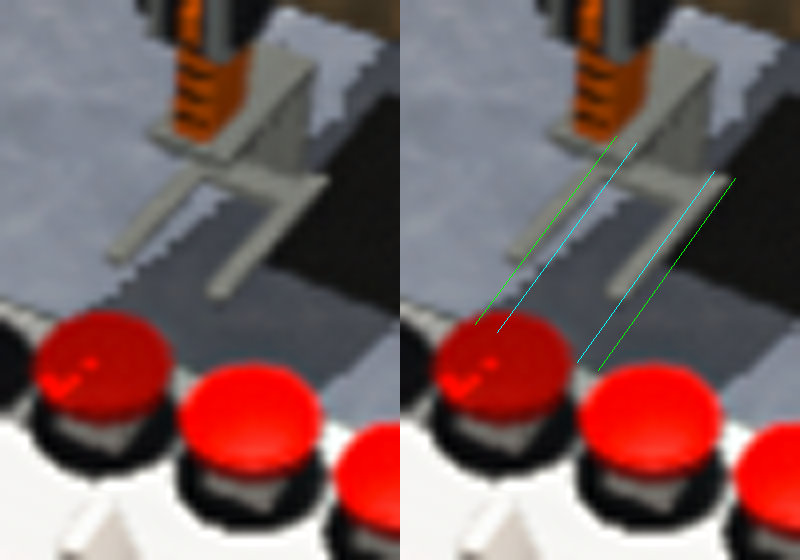

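Here the fork sits left of the guide lines, about 4.5 mm at the tips and 2 mm at the back. I'll correct that, then enter.

```bash
python3 -m handwheel '0 -3.6 1 0 0 -1.5 5;0 -3.6 1 0 0 -1.5 5;0 -3.6 1 0 0 -1.5 5'; python3 -m handwheel '10 -0.1 0 0 0 0 5;20 -0.2 0 0 0 0 5;30 -0.4 0 0 0 0 5;40 -0.5 0 0 0 0 5;46 -0.6 0 0 0 0 5;52 -0.7 0 0 0 0 5;52 -0.7 0 0 0 0 5'; python3 r.py .5975 -.0695 .1136 180 0 -2.5
```

```text
time: 12.85
tcp_pos: [0.5222, -0.0653, 0.1135]
orientation: [-179.9, -0.2, -2.4]
force: [0.1, -0.8, -1.8]
opening: 0.0101
grip_force: 98.7
time: 13.55
tcp_pos: [0.5748, -0.067, 0.1131]
orientation: [-179.9, -0.2, -2.4]
force: [0.2, 0.3, -2.9]
opening: 0.0103
grip_force: 98.7
t 13.6 [ 0.5748 -0.067   0.1131] [-179.92   -0.22   -2.39] F [ 0.25  0.32 -2.9 ] q [ -3.  36.  12. 101. -10.  44. -78.] op 0.0103
[22.8  1.6 -0.4] [-0.08 -0.22  0.11]
```

```bash
python3 -m handwheel '8 -0.1 0 0 0 0 5;16 -0.2 0 0 0 0 5;22.5 -0.3 0 0 0 0 5;22.5 -0.3 0 0 0 0 5;22.5 -0.3 0 0 0 0 5'; python3 -m handwheel '0 0 -6 0 0 0 5;0 0 -11 0 0 0 5;0 0 -16 0 0 0 5;0 0 -22 0 0 0 5;0 0 -30 0 0 0 5;0 0 -40 0 0 0 5;0 0 -50 0 0 0 5;0 0 -60 0 0 0 5;0 0 -60 0 0 0 5'
cat > reds.py <<'E'
from h import *
# red blobs and bowl check in the scene view
c=cap('scene');h=cv2.cvtColor(c['img'],cv2.COLOR_RGB2HSV);m=((h[...,0]<8)|(h[...,0]>172))&(h[...,1]>150)&(h[...,2]>90)
n,l,st,ce=cv2.connectedComponentsWithStats(m[:,:360].astype(np.uint8))
print([(ce[i].round(0).astype(int).tolist(),int(st[i,4])) for i in range(1,n) if st[i,4]>40])
c0=np.load('scene0.npy',allow_pickle=True).item()
d=np.abs(c['img'].astype(int)-c0['img']).sum(2)
print('bowl left/bottom edge diff',d[170:185,172:182].mean().round(1),d[190:206,185:225].mean().round(1))
E
python3 reds.py;python3 r.py .47 -.29 .175 180 0 -32
```

```text
time: 14.05
tcp_pos: [0.5962, -0.0677, 0.1131]
orientation: [-179.9, -0.1, -2.4]
force: [0.2, -0.5, -2.1]
opening: 0.0102
grip_force: 98.7
time: 14.95
tcp_pos: [0.5977, -0.068, 0.1758]
orientation: [-179.9, -0.5, -2.4]
force: [0.3, -0.3, -1.5]
opening: 0.0106
grip_force: 98.8
[([270, 21], 1816), ([349, 113], 102), ([201, 183], 48), ([270, 206], 181), ([289, 230], 204), ([308, 238], 199), ([328, 245], 209), ([235, 293], 104)]
bowl left/bottom edge diff 99.4 47.7
t 15.0 [ 0.597  -0.0678  0.1747] [-179.92   -0.35   -2.4 ] F [-0.25 -0.45 -1.91] q [ -4.  33.  13.  93.  -9.  54. -80.] op 0.0105
[-117.6  227.3   -1.3] [-0.16 -0.32 29.6 ]
```

```bash
cat > bowl.py <<'E'
from h import *
def find(cs):
    a=np.linspace(0,2*np.pi,180,endpoint=False);tot=None
    xs=np.arange(.40,.60,.004);ys=np.arange(-.40,-.20,.004);S=np.zeros((len(xs),len(ys)))
    for c in cs:
        g=cv2.GaussianBlur(cv2.cvtColor(c['img'],cv2.COLOR_RGB2GRAY),(0,0),1).astype(np.float32)
        G=np.hypot(cv2.Sobel(g,5,1,0),cv2.Sobel(g,5,0,1));G=np.minimum(G,120)
        K=np.array(c['intrinsics']);T=np.array(c['T'])
        for i,x in enumerate(xs):
            for j,y in enumerate(ys):
                P=np.stack([x+.09*np.cos(a),y+.09*np.sin(a),0*a+.066],1)
                p=(P-T[:3,3])@T[:3,:3];s=np.stack([p[:,0],-p[:,1]],1)/-p[:,2:];s=s*(1+c['k1']*(s**2).sum(1,keepdims=True))
                S[i,j]+=cv2.remap(G,(K[0,0]*s[:,0]+K[0,2]).astype(np.float32)[None],(K[1,1]*s[:,1]+K[1,2]).astype(np.float32)[None],1).mean()
    i,j=np.unravel_index(S.argmax(),S.shape);return xs[i].round(3),ys[j].round(3),S.max().round(1)
if __name__=='__main__':
    print('start',find([np.load(n+'0.npy',allow_pickle=True).item() for n in('scene','top')]))
    s,t=cap('scene'),cap('top');print('now',find([s,t]),find([s]),find([t]))
E
python3 bowl.py
```

```text
start (np.float64(0.48), np.float64(-0.296), np.float64(226.0))
now (np.float64(0.468), np.float64(-0.284), np.float64(218.2)) (np.float64(0.472), np.float64(-0.284), np.float64(116.7)) (np.float64(0.468), np.float64(-0.284), np.float64(107.0))
```

The bowl has been nudged by about (-11,+12) mm, now near (0.469,-0.284). I'll aim there.

```bash
python3 r.py .453 -.275 .175 180 0 -32; python3 -m handwheel '-17 26 0 0 0 4 5;-34 53 0 0 0 7 5;-50 80 0 0 0 11 5;-67 106 0 0 0 15 5;-84 133 0 0 0 18 5;-101 160 0 0 0 22 5;-118 186 0 0 0 26 5;-134 211 0 0 0 29.5 5;-134 211 0 0 0 29.5 5;-134 211 0 0 0 29.5 5'; python3 r.py .475 -.288 .115 180 50 -32
```

```text
t 15.1 [ 0.5959 -0.0676  0.1732] [-1.7991e+02 -1.5000e-01 -2.4000e+00] F [ 0.07 -0.3  -2.82] q [ -4.  33.  13.  94.  -9.  54. -80.] op 0.0106
[-134.1  213.2   -2.5] [-0.13 -0.13 29.6 ]
time: 16.1
tcp_pos: [0.4529, -0.2732, 0.1722]
orientation: [-179.8, -0.1, -32.0]
force: [0.1, 0.5, -3.1]
opening: 0.0103
grip_force: 98.9
t 16.1 [ 0.4529 -0.2732  0.1722] [-1.7983e+02 -6.0000e-02 -3.2000e+01] F [ 0.15  0.49 -3.1 ] q [ 14.  28.  22. 105. -14.  49. -79.] op 0.0103
[26.5  1.  57.2] [ -0.16 -50.06   0.08]
```

```bash
python3 -m handwheel '4 0 10 0 -8 0 5;8 0 20 0 -16 0 5;13 0 30 0 -24 0 5;17 1 40 0 -32 0 5;21 1 49 0 -40 0 5;26 1 57 0 -50 0 5;26 1 57 0 -50 0 5;26 1 57 0 -50 0 5;26 1 57 0 -50 0 5'; python3 reds.py; python3 r.py .453 -.275 .175 180 0 -32
```

```text
time: 17.0
tcp_pos: [0.4761, -0.2872, 0.1174]
orientation: [-179.7, 49.6, -31.6]
force: [0.8, 0.1, -1.6]
opening: 0.0102
grip_force: 98.9
[([202, 15], 660), ([224, 4], 54), ([236, 2], 44), ([314, 8], 517), ([351, 20], 198), ([130, 70], 2667), ([349, 112], 93), ([201, 183], 51), ([289, 230], 198), ([308, 238], 200), ([328, 245], 209), ([235, 293], 104)]
bowl left/bottom edge diff 99.4 34.8
t 17.1 [ 0.4762 -0.2875  0.1186] [-179.71   49.51  -31.63] F [ 0.04  0.28 -1.37] q [ 23.  62.  19.  59. -12. 110. -82.] op 0.0106
[-59.9   1.5 -16.6] [-0.11 49.52  0.22]
```

```bash
python3 -m handwheel '-10 0 -3 0 8 0 5;-20 1 -6 0 16 0 5;-30 1 -9 0 24 0 5;-40 1 -11 0 32 0 5;-50 1 -14 0 40 0 5;-60 1 -17 0 49.5 0 5;-60 1 -17 0 49.5 0 5;-60 1 -17 0 49.5 0 5'; python3 r.py .525 -.019 .15 180 0 -2.4
python3 - <<'E'
from h import *
c=cap('scene');h=cv2.cvtColor(c['img'],cv2.COLOR_RGB2HSV);m=((h[...,0]<8)|(h[...,0]>172))&(h[...,1]>150)&(h[...,2]>70)
n,l,st,ce=cv2.connectedComponentsWithStats(m[100:260,160:360].astype(np.uint8))
print([((ce[i]+[160,100]).round(0).astype(int).tolist(),int(st[i,4])) for i in range(1,n) if st[i,4]>5])
cv2.imwrite('pics/z11.png',cv2.resize(c['img'][130:215,165:265],None,fx=5,fy=5,interpolation=cv2.INTER_CUBIC)[:,:,::-1])
E
```

```text
time: 17.85
tcp_pos: [0.452, -0.2739, 0.1762]
orientation: [-179.7, 0.1, -31.9]
force: [1.3, -0.5, -0.8]
opening: 0.0106
grip_force: 98.8
t 17.9 [ 0.452  -0.2739  0.1762] [-1.7969e+02  1.3000e-01 -3.1900e+01] F [ 1.26 -0.49 -0.78] q [ 14.  28.  22. 105. -13.  50. -79.] op 0.0106
[ -72.6 -254.8   27.7] [ -0.34   0.04 -29.5 ]
[([352, 119], 264), ([217, 180], 83), ([201, 183], 50), ([289, 230], 201), ([308, 238], 202), ([328, 245], 211)]
```

View pics/z11.png

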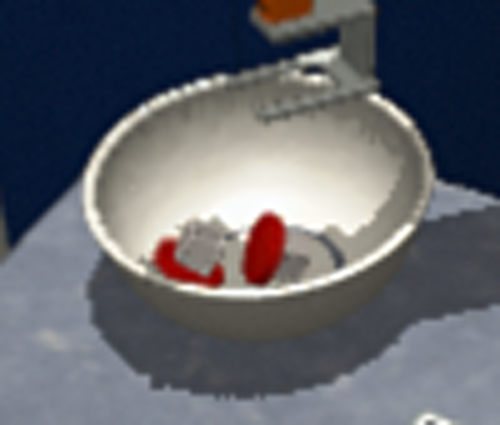

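Both caps lie in the bowl, at crop (185,260) and (265,248). On to cap 3, working from numbers since my picture views are used up.

```bash
python3 -m handwheel '-10 -36 3 0 0 -4 5;-20 -72 6 0 0 -8 5;-30 -108 9 0 0 -12 5;-40 -144 12 0 0 -16 5;-51 -180 16 0 0 -20 5;-62 -218 22 0 0 -25 5;-73 -254 28 0 0 -29.5 5;-73 -254 28 0 0 -29.5 5;-73 -254 28 0 0 -29.5 5'; python3 r.py .5237 -.0183 .113 180 0 -2.4
```

```text
time: 18.8
tcp_pos: [0.5264, -0.0195, 0.1455]
orientation: [-179.7, 0.2, -2.3]
force: [0.2, -0.8, -1.4]
opening: 0.0102
grip_force: 98.9
t 18.8 [ 0.5264 -0.0195  0.1455] [-179.68    0.24   -2.25] F [ 0.17 -0.84 -1.43] q [ -8.  29.  12. 107.  -9.  45. -83.] op 0.0102
[-2.6 -0.9 32.5] [-0.32  0.24  0.15]
```

```bash
python3 -m handwheel '-2 -1 16 -0.2 0.2 0 5;-2 -1 32 -0.2 0.2 0 5;-2 -1 32 -0.2 0.2 0 5;-2 -1 32 -0.2 0.2 0 5'; python3 r.py .5237 -.0183 .113 180 0 -2.4
cat > prong.py <<'E'
import sys
from h import *
# offset of the prongs from the cap's line (cap index from scene-only fit): match two 7 mm grey bars by edge score
i=int(sys.argv[1]); y=[.094,.047,0,-.047,-.094][i-1]
X=np.array([.59686+.0310*y,-.0204+1.0*y]);c=cap('scene');st=bot.read_state();z=st['tcp_pos'][2]-.0627+.0045
g=cv2.GaussianBlur(cv2.cvtColor(c['img'],cv2.COLOR_RGB2GRAY),(0,0),.6).astype(np.float32)
G=np.hypot(cv2.Sobel(g,5,1,0),cv2.Sobel(g,5,0,1));G=np.minimum(G,150)
best=[]
xt=st['tcp_pos'][0]+.002
for yaw in np.arange(-7,5.1,1):
  for o in np.arange(-.008,.0081,.0005):
    a=np.radians(yaw-1.77);h=np.array([np.cos(a),np.sin(a)]);n=np.array([-h[1],h[0]])
    q=np.array([xt,X[1]-.0310*(xt-X[0])])+np.array([0,o])
    P=[proj(c,(*(q+h*s+n*w),z)) for w in(-.02,-.013,.013,.02) for s in np.linspace(-.018,.020,14)]
    P=np.array(P,np.float32);best.append((cv2.remap(G,P[None,:,0],P[None,:,1],1).mean(),yaw,round(o*1000,1)))
best.sort(reverse=True);print([(round(float(b[0]),1),b[1],b[2]) for b in best[:6]])
E
python3 prong.py 3
```

```text
time: 19.2
tcp_pos: [0.5234, -0.0207, 0.114]
orientation: [-179.9, 0.0, -2.5]
force: [1.0, -0.2, -1.4]
opening: 0.0102
grip_force: 98.9
t 19.2 [ 0.5234 -0.0207  0.114 ] [-1.7992e+02  3.0000e-02 -2.5400e+00] F [ 0.95 -0.19 -1.39] q [ -8.  32.  12. 109. -10.  40. -83.] op 0.0102
[ 0.2 -2.4  1. ] [-0.08  0.03 -0.14]
[(140.2, np.float64(-3.0), np.float64(-2.0)), (140.2, np.float64(-2.0), np.float64(-2.0)), (140.0, np.float64(-4.0), np.float64(-2.0)), (139.9, np.float64(-1.0), np.float64(-2.0)), (139.9, np.float64(-3.0), np.float64(-1.5)), (139.8, np.float64(-4.0), np.float64(-1.5))]
```

```bash
python3 -m handwheel '0 -2.3 1 0 0 -0.5 5;0 -2.3 1 0 0 -0.5 5;0 -2.3 1 0 0 -0.5 5'; python3 prong.py 3; python3 -m handwheel '10 -0.1 0 0 0 0 5;20 -0.2 0 0 0 0 5;30 -0.4 0 0 0 0 5;40 -0.5 0 0 0 0 5;46 -0.6 0 0 0 0 5;52 -0.7 0 0 0 0 5;52 -0.7 0 0 0 0 5'; python3 r.py .5977 -.0207 .113 180 0 -2.4
```

```text
time: 19.55
tcp_pos: [0.5232, -0.0168, 0.1131]
orientation: [-179.9, 0.0, -1.9]
force: [-0.1, -0.7, -1.8]
opening: 0.0105
grip_force: 98.9
[(139.2, np.float64(-2.0), np.float64(2.0)), (139.1, np.float64(-3.0), np.float64(2.0)), (139.0, np.float64(-3.0), np.float64(2.5)), (138.9, np.float64(-2.0), np.float64(2.5)), (138.9, np.float64(-1.0), np.float64(2.0)), (138.6, np.float64(0.0), np.float64(2.0))]
time: 20.3
tcp_pos: [0.5758, -0.0179, 0.1125]
orientation: [-179.9, 0.0, -1.9]
force: [-0.8, -0.3, -0.6]
opening: 0.0105
grip_force: 98.9
t 20.3 [ 0.5758 -0.0179  0.1125] [-1.7988e+02  1.0000e-02 -1.8900e+00] F [-0.78 -0.27 -0.59] q [ -8.  36.  12. 101. -10.  44. -83.] op 0.0105
[22.   2.  -0.5] [-0.12  0.01  0.51]
```

```bash
python3 -m handwheel '4 1.5 0 0 0 0.3 5;12 1.6 0 0 0 0.3 5;21.5 1.6 0 0 0 0.3 5;21.5 1.6 0 0 0 0.3 5;21.5 1.6 0 0 0 0.3 5'; python3 -m handwheel '0 0 -6 0 0 0 5;0 0 -11 0 0 0 5;0 0 -16 0 0 0 5;0 0 -22 0 0 0 5;0 0 -30 0 0 0 5;0 0 -40 0 0 0 5;0 0 -50 0 0 0 5;0 0 -60 0 0 0 5;0 0 -60 0 0 0 5'; python3 reds.py; python3 bowl.py; python3 r.py .453 -.275 .175 180 0 -32
```

```text
time: 20.8
tcp_pos: [0.5965, -0.0202, 0.1125]
orientation: [-179.9, 0.1, -2.2]
force: [-0.5, 0.4, -1.6]
opening: 0.0104
grip_force: 99.0
time: 21.7
tcp_pos: [0.598, -0.0206, 0.1751]
orientation: [-179.9, -0.2, -2.2]
force: [-0.3, 0.0, -2.0]
opening: 0.0105
grip_force: 98.7
[([297, 25], 2194), ([349, 113], 103), ([217, 179], 85), ([201, 183], 48), ([289, 214], 188), ([308, 237], 206), ([328, 245], 210), ([235, 293], 103)]
bowl left/bottom edge diff 99.7 47.7
start (np.float64(0.48), np.float64(-0.296), np.float64(226.0))
now (np.float64(0.468), np.float64(-0.284), np.float64(221.2)) (np.float64(0.472), np.float64(-0.284), np.float64(116.8)) (np.float64(0.468), np.float64(-0.284), np.float64(107.1))
t 21.9 [ 0.5962 -0.0203  0.1725] [-1.7987e+02  8.0000e-02 -2.2000e+00] F [ 0.42  0.08 -2.49] q [ -8.  33.  13.  94.  -9.  54. -84.] op 0.0105
[-133.3  260.    -2.9] [-0.11  0.11 29.8 ]
```

```bash
python3 -m handwheel '-16 30 0 0 0 4 5;-32 60 0 0 0 7 5;-48 91 0 0 0 11 5;-64 122 0 0 0 15 5;-80 153 0 0 0 18 5;-96 184 0 0 0 22 5;-113 216 0 0 0 26 5;-129 246 0 0 0 29.5 5;-129 246 0 0 0 29.5 5;-129 246 0 0 0 29.5 5'; python3 r.py .482 -.272 .115 180 50 -32
```

```text
time: 22.85
tcp_pos: [0.4574, -0.2616, 0.1718]
orientation: [-179.9, 0.2, -31.8]
force: [0.0, 1.2, -2.4]
opening: 0.0102
grip_force: 98.8
t 22.9 [ 0.4574 -0.2616  0.1718] [-1.799e+02  1.700e-01 -3.182e+01] F [ 0.    1.19 -2.41] q [ 13.  28.  21. 105. -13.  49. -81.] op 0.0102
[26.5 -4.1 56.7] [-1.000e-02 -4.983e+01  2.100e-01]
```

```bash
python3 -m handwheel '4 0 10 0 -8 0 5;8 0 20 0 -16 0 5;13 -1 30 0 -24 0 5;17 -1 40 0 -32 0 5;21 -2 49 0 -40 0 5;26 -2 57 0 -50 0 5;26 -2 57 0 -50 0 5;26 -2 57 0 -50 0 5;26 -2 57 0 -50 0 5'; python3 r.py .457 -.262 .175 180 0 -32
```

```text
time: 23.75
tcp_pos: [0.4821, -0.2727, 0.1169]
orientation: [-179.8, 49.9, -31.5]
force: [-0.1, -0.3, -0.2]
opening: 0.0104
grip_force: 98.9
t 23.8 [ 0.4821 -0.2727  0.1169] [-179.8    49.86  -31.47] F [-0.12 -0.25 -0.19] q [ 22.  63.  18.  60. -12. 110. -83.] op 0.0104
[-61.8   3.9 -16.8] [4.000e-02 4.986e+01 4.100e-01]
```

```bash
python3 -m handwheel '-10 0 -3 0 8 0 5;-20 1 -6 0 16 0 5;-30 1 -9 0 24 0 5;-40 2 -11 0 32 0 5;-50 3 -14 0 40 0 5;-62 3 -17 0 50 0 5;-62 3 -17 0 50 0 5;-62 3 -17 0 50 0 5'; python3 reds.py; python3 r.py .527 .029 .15 180 0 -2.4
```

```text
time: 24.55
tcp_pos: [0.4555, -0.2602, 0.1785]
orientation: [-179.7, -0.3, -31.7]
force: [-0.2, -0.7, -1.3]
opening: 0.0104
grip_force: 98.9
[([349, 112], 98), ([217, 179], 71), ([228, 181], 89), ([201, 183], 51), ([308, 238], 199), ([328, 245], 210), ([235, 294], 103)]
bowl left/bottom edge diff 99.5 47.6
t 24.6 [ 0.4568 -0.261   0.1775] [-179.76   -0.24  -31.67] F [-0.25 -1.09 -1.46] q [ 13.  28.  21. 105. -13.  49. -81.] op 0.0103
[ -92.6 -283.5   28.3] [ -0.17  -0.29 -29.27]
```

```bash
python3 -m handwheel '-13 -40 4 0 0 -4 5;-26 -80 8 0 0 -8 5;-39 -120 12 0 0 -12 5;-52 -160 15 0 0 -16 5;-65 -200 19 0 0 -20 5;-79 -242 23 0 0 -25 5;-93 -284 28 0 0 -29.5 5;-93 -284 28 0 0 -29.5 5;-93 -284 28 0 0 -29.5 5;-93 -284 28 0 0 -29.5 5'; python3 r.py .525 .029 .113 180 0 -2.2
```

```text
time: 25.6
tcp_pos: [0.5274, 0.0275, 0.1468]
orientation: [-179.9, -0.0, -2.3]
force: [0.7, 0.4, -1.8]
opening: 0.0104
grip_force: 98.9
t 25.6 [0.5274 0.0275 0.1468] [-1.7993e+02 -2.0000e-02 -2.3200e+00] F [ 0.73  0.39 -1.8 ] q [-14.  29.  12. 107.  -9.  45. -89.] op 0.0104
[-2.5 -1.4 33.9] [-0.07 -0.02 -0.12]
```

```bash
python3 -m handwheel '-2.5 -1.4 16 0 0 0 5;-2.5 -1.4 34 0 0 0 5;-2.5 -1.4 34 0 0 0 5;-2.5 -1.4 34 0 0 0 5;-2.5 -1.4 34 0 0 0 5'; python3 prong.py 2; python3 r.py .525 .029 .113 180 0 -2.2
```

```text
time: 26.1
tcp_pos: [0.5254, 0.0296, 0.1133]
orientation: [-179.9, -0.1, -2.3]
force: [0.1, 0.3, -0.9]
opening: 0.0106
grip_force: 98.9
[(146.5, np.float64(-1.0), np.float64(1.5)), (146.3, np.float64(-2.0), np.float64(1.5)), (145.9, np.float64(-3.0), np.float64(1.5)), (145.9, np.float64(-1.0), np.float64(1.0)), (145.8, np.float64(0.0), np.float64(1.5)), (145.7, np.float64(0.0), np.float64(1.0))]
t 26.1 [0.5253 0.0299 0.1133] [-1.7987e+02 -8.0000e-02 -2.2600e+00] F [-0.42 -0.39 -2.38] q [-13.  32.  11. 109. -10.  40. -88.] op 0.0103
[-0.3  0.9  0.3] [-0.13 -0.08 -0.06]
```

Offset is 1 to 1.5 mm. I'll enter with that correction.

```bash
python3 -m handwheel '5 1 0 0 0 0 5;15 1 0 0 0 0 5;25 0.9 0 0 0 0 5;35 0.8 0 0 0 0 5;45 0.7 0 0 0 0 5;51 0.6 0 0 0 0 5;51 0.6 0 0 0 0 5'; python3 -m handwheel '8 0 0 0 0 0 5;15 0 0 0 0 0 5;22 0 0 0 0 0 5;22 0 0 0 0 0 5;22 0 0 0 0 0 5'
```

```text
time: 26.85
tcp_pos: [0.5765, 0.0279, 0.112]
orientation: [-179.9, 0.0, -2.2]
force: [-0.1, -1.1, -1.5]
opening: 0.0106
grip_force: 98.9
time: 27.35
tcp_pos: [0.5973, 0.0271, 0.112]
orientation: [-179.9, 0.1, -2.2]
force: [-0.3, -0.1, -1.1]
opening: 0.0104
grip_force: 98.9
```

```bash
python3 -m handwheel '0 0 -6 0 0 0 5;0 0 -11 0 0 0 5;0 0 -16 0 0 0 5;0 0 -22 0 0 0 5;0 0 -30 0 0 0 5;0 0 -40 0 0 0 5;0 0 -50 0 0 0 5;0 0 -62 0 0 0 5;0 0 -62 0 0 0 5'; python3 reds.py; python3 bowl.py; python3 r.py .463 -.292 .178 180 0 -32
```

```text
time: 28.25
tcp_pos: [0.5993, 0.0269, 0.1771]
orientation: [-179.8, -0.3, -2.2]
force: [0.1, 0.1, -1.6]
opening: 0.0104
grip_force: 98.7
[([325, 29], 2520), ([349, 113], 98), ([217, 179], 71), ([228, 181], 93), ([201, 183], 48), ([309, 220], 197), ([328, 245], 214), ([235, 294], 102)]
bowl left/bottom edge diff 99.4 47.7
start (np.float64(0.48), np.float64(-0.296), np.float64(226.0))
now (np.float64(0.468), np.float64(-0.284), np.float64(220.6)) (np.float64(0.472), np.float64(-0.284), np.float64(116.7)) (np.float64(0.468), np.float64(-0.284), np.float64(107.0))
t 28.4 [0.5972 0.027  0.1741] [-1.7987e+02  7.0000e-02 -2.2000e+00] F [-0.23 -0.07 -2.17] q [-12.  33.  12.  94.  -8.  54. -89.] op 0.0104
[-121.9  323.9   -4.5] [-0.11  0.1  29.8 ]
```

```bash
python3 - <<'E'
from h import *
c=np.load('scene0.npy',allow_pickle=True).item()
for p in [(201,183),(217,179),(228,181)]: print(at(c,*p,.025).round(3))
E
```

```text
[ 0.508 -0.312  0.025]
[ 0.476 -0.282  0.025]
[ 0.471 -0.252  0.025]
```

```bash
python3 r.py .436 -.307 .178 180 0 -32; python3 -m handwheel '-15 33 0 0 0 3 5;-30 67 0 0 0 6 5;-45 101 0 0 0 10 5;-60 135 0 0 0 13 5;-75 169 0 0 0 16 5;-90 202 0 0 0 19 5;-105 236 0 0 0 22 5;-120 270 0 0 0 25 5;-135 304 0 0 0 28 5;-148 336 0 0 0 29.5 5';python3 -m handwheel '0 0 0 0 0 0 5;0 0 0 0 0 0 5'; python3 r.py .457 -.320 .122 180 50 -32
```

```text
t 28.4 [0.5972 0.027  0.1741] [-1.7987e+02  7.0000e-02 -2.2000e+00] F [-0.23 -0.07 -2.17] q [-12.  33.  12.  94.  -8.  54. -89.] op 0.0104
[-148.3  339.9   -4.5] [-0.11  0.1  29.8 ]
time: 29.4
tcp_pos: [0.4352, -0.3043, 0.173]
orientation: [-179.9, 0.2, -31.8]
force: [0.6, 0.3, -1.7]
opening: 0.0104
grip_force: 98.8
time: 29.6
tcp_pos: [0.4358, -0.3037, 0.173]
orientation: [-179.9, 0.2, -31.8]
force: [1.0, 0.8, -1.9]
opening: 0.0106
grip_force: 98.8
t 29.6 [ 0.4358 -0.3037  0.173 ] [-179.91    0.18  -31.85] F [ 0.95  0.79 -1.91] q [ 18.  28.  21. 104. -13.  50. -76.] op 0.0106
[26.8  2.8 50.9] [-2.000e-02 -4.982e+01  1.800e-01]
```

```bash
python3 -m handwheel '4 0 9 0 -8 0 5;8 1 18 0 -16 0 5;13 1 27 0 -24 0 5;17 2 36 0 -32 0 5;21 2 44 0 -40 0 5;27 3 51 0 -50 0 5;27 3 51 0 -50 0 5;27 3 51 0 -50 0 5;27 3 51 0 -50 0 5'; python3 r.py .436 -.307 .178 180 0 -32
```

```text
time: 30.5
tcp_pos: [0.4588, -0.3195, 0.1243]
orientation: [-179.8, 49.9, -31.5]
force: [-0.5, -0.8, -1.2]
opening: 0.0102
grip_force: 98.9
t 30.5 [ 0.4588 -0.3195  0.1243] [-179.85   49.86  -31.52] F [-0.48 -0.83 -1.22] q [ 25.  63.  19.  58. -10. 111. -79.] op 0.0102
[-57.7   1.2 -14.8] [ 0.07 49.86  0.38]
```

```bash
python3 -m handwheel '-10 0 -3 0 8 0 5;-20 0 -6 0 16 0 5;-30 1 -9 0 24 0 5;-40 1 -11 0 32 0 5;-50 1 -13 0 40 0 5;-58 1 -15 0 50 0 5;-58 1 -15 0 50 0 5;-58 1 -15 0 50 0 5'; python3 reds.py; python3 r.py .529 .076 .15 180 0 -2.2
```

```text
time: 31.3
tcp_pos: [0.434, -0.3059, 0.1815]
orientation: [-179.8, -0.3, -31.7]
force: [0.4, -0.9, -1.2]
opening: 0.0104
grip_force: 98.9
[([349, 112], 95), ([214, 174], 172), ([228, 181], 96), ([201, 183], 48), ([328, 245], 209), ([235, 293], 103)]
bowl left/bottom edge diff 99.5 47.8
t 31.4 [ 0.4354 -0.3066  0.1806] [-179.8    -0.24  -31.7 ] F [ 0.58  1.1  -1.05] q [ 19.  28.  21. 104. -13.  50. -76.] op 0.0107
[-121.5 -374.6   31.4] [ -0.13  -0.29 -29.5 ]
```

```bash
python3 -m handwheel '-13 -40 3 0 0 -3 5;-26 -80 6 0 0 -6 5;-39 -121 9 0 0 -9 5;-52 -162 12 0 0 -12 5;-66 -203 15 0 0 -16 5;-80 -246 18 0 0 -20 5;-94 -290 22 0 0 -24 5;-108 -332 27 0 0 -28 5;-122 -374 31 0 0 -29.5 5;-122 -374 31 0 0 -29.5 5';python3 -m handwheel '0 0 0 0 0 0 5'; python3 r.py .526 .0763 .113 180 0 -2.2
```

```text
time: 32.35
tcp_pos: [0.53, 0.0855, 0.1468]
orientation: [-179.5, -0.1, -1.4]
force: [-0.4, 0.6, -2.3]
opening: 0.0101
grip_force: 98.9
time: 32.45
tcp_pos: [0.5292, 0.077, 0.147]
orientation: [-179.8, -0.0, -2.0]
force: [-0.2, -1.0, -1.6]
opening: 0.01
grip_force: 98.9
t 32.5 [0.5292 0.077  0.147 ] [-1.7985e+02 -3.0000e-02 -1.9800e+00] F [-0.16 -1.01 -1.65] q [-18.  30.  12. 106.  -8.  45. -94.] op 0.01
[-3.2  0.9 34. ] [-0.15 -0.03  0.22]
```

```bash
python3 -m handwheel '-3 0.5 16 0 0 0 5;-3 0.5 34 0 0 0 5;-3 0.5 34 0 0 0 5;-3 0.5 34 0 0 0 5;-3 0.5 34 0 0 0 5'; python3 prong.py 1; python3 r.py .526 .0763 .113 180 0 -2.2
```

```text
time: 32.95
tcp_pos: [0.5263, 0.0741, 0.1136]
orientation: [-179.9, -0.1, -2.3]
force: [-0.8, 0.1, -2.3]
opening: 0.0105
grip_force: 98.9
[(138.9, np.float64(-1.0), np.float64(-1.0)), (138.9, np.float64(-1.0), np.float64(-1.5)), (138.8, np.float64(-2.0), np.float64(-1.5)), (138.7, np.float64(-2.0), np.float64(-1.0)), (138.6, np.float64(0.0), np.float64(-1.5)), (138.0, np.float64(0.0), np.float64(-1.0))]
t 33.0 [0.5262 0.0744 0.1136] [-1.7985e+02 -9.0000e-02 -2.2600e+00] F [-0.4  -0.16 -1.45] q [-18.  32.  11. 108.  -9.  40. -94.] op 0.0103
[-0.3 -1.9  0.6] [-0.15 -0.09 -0.06]
```

```bash
python3 -m handwheel '5 -1.5 0 0 0 0 5;15 -1.5 0 0 0 0 5;25 -1.6 0 0 0 0 5;35 -1.7 0 0 0 0 5;45 -1.8 0 0 0 0 5;51 -1.9 0 0 0 0 5;51 -1.9 0 0 0 0 5'; python3 -m handwheel '8 0 0 0 0 0 5;15 0 0 0 0 0 5;22 0 0 0 0 0 5;22 0 0 0 0 0 5;22 0 0 0 0 0 5'
```

```text
time: 33.7
tcp_pos: [0.5774, 0.0747, 0.1122]
orientation: [-179.9, 0.0, -2.2]
force: [-0.8, 0.4, -1.3]
opening: 0.0105
grip_force: 98.9
time: 34.2
tcp_pos: [0.5981, 0.074, 0.1122]
orientation: [-179.9, 0.1, -2.2]
force: [0.1, -0.1, -1.6]
opening: 0.0104
grip_force: 98.9
```

```bash
python3 -m handwheel '0 0 -6 0 0 0 5;0 0 -11 0 0 0 5;0 0 -16 0 0 0 5;0 0 -22 0 0 0 5;0 0 -30 0 0 0 5;0 0 -40 0 0 0 5;0 0 -50 0 0 0 5;0 0 -62 0 0 0 5;0 0 -62 0 0 0 5'; python3 reds.py; python3 bowl.py; python3 r.py .479 -.250 .178 180 0 -32
```

```text
time: 35.1
tcp_pos: [0.6002, 0.0739, 0.1772]
orientation: [-179.8, -0.3, -2.2]
force: [-0.1, 0.3, -2.1]
opening: 0.0105
grip_force: 98.8
[([341, 26], 1094), ([345, 53], 747), ([214, 174], 167), ([228, 181], 93), ([201, 183], 45), ([329, 228], 206), ([235, 293], 103)]
bowl left/bottom edge diff 99.5 47.6
start (np.float64(0.48), np.float64(-0.296), np.float64(226.0))
now (np.float64(0.468), np.float64(-0.284), np.float64(220.6)) (np.float64(0.472), np.float64(-0.284), np.float64(116.7)) (np.float64(0.468), np.float64(-0.284), np.float64(107.0))
t 35.2 [0.598  0.0739 0.1743] [-1.7987e+02  7.0000e-02 -2.2000e+00] F [ 0.09 -0.36 -1.95] q [-16.  33.  12.  93.  -8.  55. -94.] op 0.0105
[-106.5  328.2   -4.3] [-0.11  0.11 29.8 ]
```

```bash
python3 -m handwheel '-11 33 0 0 0 3 5;-21 65 0 0 0 6 5;-32 98 0 0 0 10 5;-43 131 0 0 0 13 5;-54 164 0 0 0 16 5;-64 197 0 0 0 19 5;-75 230 0 0 0 22 5;-86 264 0 0 0 25 5;-97 297 0 0 0 28 5;-106 327 0 0 0 29.5 5';python3 -m handwheel '0 0 0 0 0 0 5;0 0 0 0 0 0 5'; python3 r.py .501 -.263 .122 180 50 -32
```

```text
time: 36.25
tcp_pos: [0.4784, -0.2503, 0.1731]
orientation: [-179.9, 0.2, -31.8]
force: [0.2, -0.6, -1.9]
opening: 0.0104
grip_force: 98.8
time: 36.45
tcp_pos: [0.4791, -0.2492, 0.1731]
orientation: [-179.9, 0.2, -31.8]
force: [0.8, 0.8, -1.9]
opening: 0.0105
grip_force: 98.8
t 36.5 [ 0.4791 -0.2492  0.1731] [-179.91    0.19  -31.82] F [ 0.78  0.81 -1.95] q [ 12.  29.  21. 103. -13.  50. -84.] op 0.0105
[26.   0.3 51.1] [-1.000e-02 -4.981e+01  2.100e-01]
```

```bash
python3 -m handwheel '4 0 9 0 -8 0 5;8 0 18 0 -16 0 5;13 0 27 0 -24 0 5;17 0 36 0 -32 0 5;21 0 44 0 -40 0 5;26 0 51 0 -50 0 5;26 0 51 0 -50 0 5;26 0 51 0 -50 0 5;26 0 51 0 -50 0 5'; python3 r.py .479 -.25 .178 180 0 -32
```

```text
time: 37.35
tcp_pos: [0.5028, -0.2619, 0.1246]
orientation: [-179.8, 49.9, -31.5]
force: [0.1, -0.8, -0.5]
opening: 0.0104
grip_force: 98.9
t 37.4 [ 0.5028 -0.2619  0.1246] [-179.78   49.85  -31.46] F [ 0.07 -0.82 -0.5 ] q [ 21.  63.  16.  56. -12. 112. -85.] op 0.0104
[-57.9   2.2 -14.2] [3.000e-02 4.985e+01 4.100e-01]
```

```bash
python3 -m handwheel '-10 0 -3 0 8 0 5;-20 0 -6 0 16 0 5;-30 1 -9 0 24 0 5;-40 1 -11 0 32 0 5;-50 2 -13 0 40 0 5;-58 2 -15 0 50 0 5;-58 2 -15 0 50 0 5;-58 2 -15 0 50 0 5'; python3 reds.py; python3 bowl.py; python3 r.py .446 -.021 .12 180 0 -2.2
```

```text
time: 38.15
tcp_pos: [0.4776, -0.249, 0.1817]
orientation: [-179.7, -0.3, -31.7]
force: [1.7, -0.9, -1.2]
opening: 0.0105
grip_force: 98.9
[([349, 112], 99), ([213, 173], 140), ([228, 181], 97), ([201, 183], 55), ([235, 294], 102)]
bowl left/bottom edge diff 99.3 47.6
start (np.float64(0.48), np.float64(-0.296), np.float64(226.0))
now (np.float64(0.468), np.float64(-0.284), np.float64(166.3)) (np.float64(0.472), np.float64(-0.284), np.float64(108.3)) (np.float64(0.468), np.float64(-0.284), np.float64(66.4))
t 38.3 [ 0.48   -0.2507  0.1789] [-1.7984e+02 -1.2000e-01 -3.1660e+01] F [ 0.06 -0.45 -1.21] q [ 12.  29.  20. 103. -12.  51. -84.] op 0.0106
[-149.6 -177.6   59.1] [ -0.13  -0.16 -29.46]
```

```bash
python3 -m handwheel '-19 -22 3 0 0 -4 5;-38 -44 6 0 0 -8 5;-57 -67 9 0 0 -12 5;-76 -90 15 0 0 -16 5;-95 -113 25 0 0 -20 5;-114 -136 37 0 0 -24 5;-132 -157 48 0 0 -27 5;-150 -177 59 0 0 -29.5 5;-150 -177 59 0 0 -29.5 5;-150 -177 59 0 0 -29.5 5'; python3 - <<'E'
from h import *
for n,b in(('top',(335,225,435,320)),('scene',(165,140,255,220))):
    c=cap(n);h=cv2.cvtColor(c['img'],cv2.COLOR_RGB2HSV);m=((h[...,0]<10)|(h[...,0]>170))&(h[...,1]>90)&(h[...,2]>60)
    x0,y0,x1,y1=b
    k,l,st,ce=cv2.connectedComponentsWithStats(m[y0:y1,x0:x1].astype(np.uint8))
    print(n,[((ce[i]+[x0,y0]).round(0).astype(int).tolist(),st[i,2:].tolist(),at(c,*(ce[i]+[x0,y0]),.025)[:2].round(3).tolist()) for i in range(1,k) if st[i,4]>5])
    if n=='scene':
        sub=m[y0:y1,x0:x1]
        for r in range(20,55): print(''.join('#' if v else '.' for v in sub[r,25:80]))
    else:
        for r in range(20,75): print(''.join('#' if v else '.' for v in m[y0+r,x0+10:x0+95]))
E
python3 r.py .446 -.021 .0657 180 0 -2.2
```

```text
time: 39.3
tcp_pos: [0.4454, -0.0211, 0.1182]
orientation: [-179.9, 0.0, -2.1]
force: [-0.1, -0.0, -1.8]
opening: 0.0106
grip_force: 98.9
top [([359, 267], [26, 31, 347], [0.486, -0.25]), ([387, 261], [18, 15, 110], [0.501, -0.314]), ([384, 266], [3, 3, 7], [0.489, -0.308]), ([381, 280], [28, 23, 217], [0.458, -0.3])]
.....................................................................................
.....................................................................................
.....................................................................................
.....................................................................................
.....................................................................................
.....................................................................................
..................######.............................................................
................##########...........................................................
...............############..........................................................
......
[... 5531 characters left out ...]
##...............
...........#########............#####..................
.................##....................................
.......................................................
.......................................................
.......................................................
.......................................................
.......................................................
.......................................................
.......................................................
t 39.4 [ 0.4455 -0.0224  0.1187] [-1.7992e+02 -5.0000e-02 -2.3200e+00] F [ 0.57 -0.78 -2.24] q [ -7.  26.  10. 121.  -8.  34. -84.] op 0.0103
[ 0.4 -1.4 53. ] [-0.08 -0.05 -0.12]
```

All five caps are in the bowl. Now lowering the puller onto the mat.

```bash
python3 -m handwheel '0 -1 15 0 0 0 5;0 -1 30 0 0 0 5;0 -1 42 0 0 0 5;0 -1 47 0 0 0 5;0 -1 49 0 0 0 5;0 -1 50 0 0 0 5;0 -1 50 0 0 0 5;0 -1 50 0 0 0 5'; python3 r.py .446 -.021 .0657 180 0 -2.2
```

```text
time: 40.2
tcp_pos: [0.4458, -0.0206, 0.0693]
orientation: [-179.9, -0.1, -2.2]
force: [1.7, -1.5, 3.6]
opening: 0.0108
grip_force: 99.7
t 40.2 [ 0.4458 -0.0206  0.0693] [-1.799e+02 -1.500e-01 -2.230e+00] F [ 1.72 -1.51  3.61] q [ -6.  31.   8. 123. -10.  26. -82.] op 0.0108
[0.2 0.4 3.6] [-0.1  -0.15 -0.03]
```

```bash
python3 -m handwheel '0 0 0.7 0 0 0 5;0 0 1.5 0 0 0 5;0 0 1.5 0 0 0 5'; python3 -m handwheel '0 0 1 0 0 0 14;0 0 1 0 0 0 18;0 0 0 0 0 0 24;0 0 0 0 0 0 32;0 0 0 0 0 0 45;0 0 0 0 0 0 60;0 0 0 0 0 0 60' 20; python3 r.py .446 -.021 .0657 180 0 -2.2
```

```text
time: 40.5
tcp_pos: [0.4475, -0.0206, 0.0684]
orientation: [-179.9, -0.4, -2.2]
force: [2.5, -1.9, 9.0]
opening: 0.0108
grip_force: 100.5
time: 41.2
tcp_pos: [0.4441, -0.0199, 0.0667]
orientation: [-179.9, 0.1, -2.2]
force: [0.5, -1.2, 0.6]
opening: 0.0599
grip_force: 0.0
t 41.2 [ 0.4441 -0.0199  0.0667] [-1.7987e+02  8.0000e-02 -2.1900e+00] F [ 0.54 -1.17  0.61] q [ -6.  31.   8. 123. -10.  26. -82.] op 0.0599
[2. 1. 1.] [-0.13  0.08  0.01]
```

Released. Backing straight up, then away, so the cameras can check.

```bash
python3 -m handwheel '0 0 -25 0 0 0 60;0 0 -60 0 0 0 60;0 0 -100 0 0 0 60;0 0 -130 0 0 0 60;0 0 -130 0 0 0 60'; python3 -m handwheel '0 -50 0 0 0 0 60;0 -100 0 0 0 0 60;0 -150 0 0 0 0 60;20 -200 0 0 0 0 60;40 -250 0 0 0 0 60;40 -250 0 0 0 0 60'; python3 - <<'E'
from h import *
t=cap('top','fin_t.png');s=cap('scene','fin_s.png')
def org(c):
    h=cv2.cvtColor(c['img'],cv2.COLOR_RGB2HSV);m=(h[...,0]>8)&(h[...,0]<18)&(h[...,1]>140)&(h[...,2]>110)
    n,l,st,ce=cv2.connectedComponentsWithStats(m.astype(np.uint8))
    return [(ce[i].round(1),st[i].tolist()) for i in range(1,n) if st[i,4]>25]
print(org(t));print(org(s))
for P in [(.445,-.02,.095),(.445,-.02,.049)]: print(proj(t,P),proj(s,P))
import bowl;print(bowl.find([s,t]))
# bystanders and toggle: difference against start
for n,c in(('top',t),('scene',s)):
    c0=np.load(n+'0.npy',allow_pickle=True).item();d=np.abs(c['img'].astype(int)-c0['img']).sum(2)
    bs={'top':{'tape':(380,158,420,196),'ink':(343,168,366,192),'talc':(203,145,217,159),'toggle':(240,184,285,200)},'scene':{'tape':(126,213,140,245),'ink':(172,222,195,238),'talc':(296,292,314,328),'toggle':(252,238,302,268)}}[n]
    print(n,{k:d[b[1]:b[3],b[0]:b[2]].mean().round(1) for k,b in bs.items()})
print(bot.read_state()['force'])
E
```

```text
time: 41.7
tcp_pos: [0.4472, -0.0205, 0.2006]
orientation: [-179.8, -0.5, -2.2]
force: [-0.2, -0.0, -0.6]
opening: 0.0599
grip_force: 0.0
time: 42.3
tcp_pos: [0.494, 0.2358, 0.1959]
orientation: [-179.6, 0.1, -1.6]
force: [-1.3, 0.3, 0.4]
opening: 0.0599
grip_force: 0.0
[]
[(array([337.9,   6.2]), [332, 0, 17, 19, 139]), (array([348.6,  13.7]), [333, 1, 31, 27, 200]), (array([425.1,   8.2]), [416, 0, 18, 16, 189]), (array([503.5,   3.2]), [497, 0, 13, 9, 79]), (array([494.4,  10.9]), [480, 7, 27, 9, 61]), (array([492.1,  24.5]), [488, 16, 10, 23, 131]), (array([312.6,  24.5]), [305, 18, 12, 11, 65]), (array([500.6,  27.9]), [497, 19, 8, 18, 57]), (array([343.5,  52.6]), [328, 33, 34, 45, 457]), (array([420.7,  36.7]), [412, 33, 18, 8, 82]), (array([420. ,  44.9]), [413, 42, 15, 7, 54]), (array([340.9,  72.2]), [327, 48, 33, 46, 193]), (array([420.2,  52. ]), [412, 48, 17, 9, 91]), (array([419.9,  62.8]), [411, 60, 20, 7, 51]), (array([489.4,  65.7]), [486, 61, 7, 11, 42]), (array([421.6,  75.2]), [409, 71, 23, 9, 74]), (array([354.1,  82.4]), [346, 75, 15, 14, 113]), (array([479.1,  83.6]), [472, 79, 15, 10, 89]), (array([414.7,  89. ]), [402, 85, 28, 9, 70]), (array([412.8,  96.7]), [400, 93, 26, 9, 64]), (array([474.4, 112. ]), [464, 97, 19, 26, 132]), (array([314.8, 187.3]), [311, 179, 9, 18, 77]), (array([420.9, 227. ]), [413, 222, 16, 11, 137])]
(np.float64(257.42152625202414), np.float64(288.35855621969694)) (np.float64(315.95393771147127), np.float64(180.46611594387332))
(np.float64(258.5922948811092), np.float64(287.47343920712353)) (np.float64(314.9362787700244), np.float64(194.5388153972063))
(np.float64(0.468), np.float64(-0.284), np.float64(221.0))
top {'tape': np.float64(6.3), 'ink': np.float64(4.4), 'talc': np.float64(4.9), 'toggle': np.float64(4.6)}
scene {'tape': np.float64(2.0), 'ink': np.float64(1.2), 'talc': np.float64(1.7), 'toggle': np.float64(7.6)}
[-0.63333498 -0.3909315  -0.9155674 ]
```

The puller stands upright at (0.445,-0.02). The bystanders and the toggle are unchanged, and the bowl fits its rim at the correct height. Handing in.

```bash
python3 -m handwheel '0 0 0 0 0 0 60;0 0 0 0 0 0 60;0 0 0 0 0 0 60'; python3 -c "
from plant import bot; print(bot.close_job())"
```

```text
time: 42.7
tcp_pos: [0.4938, 0.2261, 0.1974]
orientation: [-179.9, 0.1, -2.4]
force: [-0.2, 0.3, 0.4]
opening: 0.0602
grip_force: 0.0
the job is handed in; nothing more can be done
None
```

I handed the job in at about 43 s without seeing a verdict: the toggle already leaned to green so I left it alone, all five red caps are in the bowl, the puller stands on the mat, and the camera checks showed the tins and tape unmoved.

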